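# Clamp a slide blank in the bench micrometer by its ratchet

### The job

Take the long flat aluminium bar off the turntable, lay it along the bench micrometer's rest and slide it gently in under the spindle until its end butts against the stop. Then turn the ratchet knob on top clockwise, feeling for the moment it starts to slip on the clamped bar, and stop right there: run on, it drags ever harder and would mark the bar. Leave the bar squarely clamped against the stop, let go, and do not disturb the other things.

Things in the scene. Friction and masses are not known exactly. Their poses are not given: they have to be found in the camera images.
- bar: plain flat aluminium bar with square ends, 120 x 18 x 10 mm, about 60 g, the only long flat bar; lies flat on the turntable. Origin: centre of its underside; x along its length, y across its width, z up. Both ends are alike: either may go in.
- micrometer: bench micrometer fixed to the counter: grey base 135 x 66 x 14 mm, rest, column (40 mm wide), overarm (30 mm wide, 78 to 98 mm high, from the column to x = -14 mm), vertical spindle. Origin: on the counter under the spindle axis; z up; +x from the spindle to the column. The bar goes in along +x, its tail out on the -x side, where nothing stands beyond x = -65 mm. Bar home: its centre at x = -48 mm, y = 0.
- stop: small dark steel block 26 mm wide and 22 mm high across the end of the rest, fixed to the micrometer and rigid: push the bar on it with well under 30 N. Its frame is the micrometer's; its face towards the bar is at x = +12 mm, z = 40 to 62 mm.
- seat (a point): point on top of the rest on the spindle axis, 40 mm above the counter; axes as the micrometer's. The rest is a flat steel bed 26 mm wide, from x = -62 to +14 mm of the axis
- knob (a point): point on the spindle axis at mid height (146 mm above the counter) of the ratchet knob, an upright ribbed steel cylinder, 19 mm in diameter, 130 to 162 mm above the counter, the topmost part. Clockwise from above lowers the spindle; the knob does not rise or sink. Nothing stands beside it. Right below (100 to 126 mm) is the 22 mm barrel, which has no ratchet: do not turn the barrel.
- spindle: vertical steel spindle, 9 mm in diameter; does not turn, comes down 24 mm per turn of the knob, after lost motion of 0 to 2 rad that cannot be seen. Origin: on the axis, 64.5 mm below its tip; the tip starts 4.5 to 9.5 mm above the lying bar. Let go after slipping, it springs back a little and still holds the bar with about 5 N (2.5 N is enough).
- ratchet: the ratchet knob itself (origin and z as the micrometer's, turns). It runs at about 0.03 N m. When the spindle presses on the bar with about 21 N it starts to slip, smoothly, without clicks; from there the press grows by about 31 N per rad of further turning and must stay under 38 N. Held still when clamped, it twists back anticlockwise on the fingers with 0.04 to 0.1 N m; before, with none.
- turntable: black bakelite disc, 300 mm in diameter, top 25 mm above the counter, on a steel pivot with a small pin (8 mm in diameter, 7 mm high) at its centre; it turns stiffly if pushed. Origin: on the counter under the pivot.
- weight: small olive cast-iron weight with a neck and head, 38 mm in diameter and height, on the turntable; bystander. Origin: centre of its underside
- compass: brass spring-bow compass lying on the turntable, 115 mm long, 34 mm wide, 8 mm high; bystander. Origin: on its underside near the middle; x along it
- setsquare: smoked acrylic set square lying on the counter, legs 100 mm, 4 mm thick; bystander. Origin: on its underside near the middle of the triangle
- sliderule: circular aluminium slide rule lying on the counter, 110 mm in diameter, 8 mm high; bystander. Origin: centre of its underside
- offcut: short square aluminium offcut, 60 x 18 x 18 mm, on the counter (not the bar); bystander. Origin: centre of its underside; x along it
- plug: upright stepped steel plug, 26 mm in diameter at the foot, 46 mm high, on the counter; bystander. Origin: centre of its underside
There are look-alikes about, which are no part of the job. Several things have the shape of the micrometer; the one meant has the colours described above. What is shaped like the bar but blue is not meant.

How it is judged (in metres and radians):
On the way, in this order (a step that is already met when the one before it is completed fails the run):
1. the bar lies on the rest with its end against the stop (x of bar in the frame of micrometer above -0.05 m and y of bar in the frame of micrometer between -0.006 and 0.006 m and z of bar in the frame of micrometer between 0.036 and 0.0425 m and angle between the x axis of bar and the x axis of micrometer, either way round below 0.12 rad and angle between bar's own z axis and vertical below 0.08 rad and contact force between spindle and bar below 3 N), for 0.1 s.
2. the spindle clamps the bar with the ratchet's slipping force, more than 16 N (contact force between spindle and bar above 16 N), for 0.1 s.
At the end, for the whole second after the job is handed in: The bar lies flat on the micrometer's rest, still, its end within 2 mm of the stop, within 6 mm of the middle and 0.12 rad of the rest's direction; the spindle still presses on it with more than 2.5 N (x of bar in the frame of micrometer above -0.05 m and y of bar in the frame of micrometer between -0.006 and 0.006 m and z of bar in the frame of micrometer between 0.036 and 0.0425 m and angle between the x axis of bar and the x axis of micrometer, either way round below 0.12 rad and angle between bar's own z axis and vertical below 0.08 rad and contact force between spindle and bar above 2.5 N and linear speed of bar below 0.01 m/s); the robot touches nothing.
It fails at once if the bar is clamped too hard: the spindle presses on it with more than 38 N (contact force between spindle and bar above 38 N).
It fails at once if the bar is rammed into the stop with more than 30 N (contact force between bar and stop above 30 N).
It fails at once if a bystander (weight, compass, set square, slide rule, offcut or plug) is moved by more than 40 mm (distance of any of weight, compass, setsquare, sliderule, offcut, plug from where it was at the start of the episode above 0.04 m).
It also fails if it takes over 72 s, if anything falls off the work surface, if the arm or the gripper's body presses on something with over 40 N, if the wrist force passes 120 N, or if a joint passes its speed limit or range.

### The arm

A 6-joint arm with a two-finger parallel gripper is mounted at the origin on the work surface. World frame = base frame: x ahead of the robot, y to its left, z up, the work surface at z = 0. Lengths are in m, angles in degrees, forces in N, time in s.
With the tool pointing down it reaches from about 0.3 to 0.75 m from the base axis. Payload 8.5 kg.
Tool frame: the origin (TCP) lies on the centre line of the jaws, within the pads' length; the fingertips stand env.tips_ahead ahead of it and the grasp point (between the pads) lies 8 mm behind it (env.tips_ahead is the distance from the TCP to the fingertips, in m); z points along the fingers, y is the direction in which the jaws open and shut (so a half turn about z gives the same grasp; the last joint's range is limited). The gripper opens to 85 mm and grips with 20 to 120 N. Pads are 22 mm wide; open, the fingers measure 114 mm over their backs; the gripper's body (76 mm by 85 mm) begins 54 mm behind the grasp point. The pads swing forward as they close: fully open they stand 13 mm farther back than shut.
Start: joints at [-84.528, 21.807, 74.336, -0, 83.858, -12.336], TCP at [0.168, -0.524, 0.242] pointing down, gripper open.
Joint ranges: [-178.18, 178.18], [-50.72, 133.34], [12.68, 142.11], [-81.47, 261.47], [9.98, 163.14], [-165.26, 165.26]. Speed limits (degrees/s): [136.94, 136.94, 180, 180, 180, 180].

### API

Orientations are given as a 3x3 rotation matrix whose columns are the frame's x, y, z axes.
In Python, from rig import env gives the robot as it stands.
- The arm moves only by the tool servo_tool, never from a script. Its argument "commands" is a list of rows, each an object with "linear": the shift along the tool's x, y, z in mm, a list of three; "angular": the turn, a rotation vector about the tool's x, y, z in degrees, a list of three; "gripper": the opening, from -1 (shut) to 1 (fully open). In form: [{"linear": [x, y, z], "angular": [rx, ry, rz], "gripper": gripper}, ...]. A call has 1 to 20 rows; each row is the pose to reach, as a shift and turn from the pose commanded when the call began, along the tool's axes at that moment; what a row does not reach only later rows make up. A row lasts 1/10 s, in which the tool goes at most 50 mm and 8.59 degrees, less where a joint would pass 70% of its speed; a pose out of reach is approached as far as the arm can. A call with a gripper value outside its range is refused whole. The fingers move at their own pace and stop on an object; "force" is the grip in N (left out, the last holds). Time passes only in rows, so rows that repeat a pose let the fingers close. It gives the time, the measured TCP pose, the force and the opening at its end, in the units of the state.
- env.observe(): the state, without advancing time (a new reading comes with each control period).
- env.get_image(name): name is "scene" or "top" or "wrist"; returns a dict with "frame" (480x640x3 uint8, blue, green, red), "fx", "fy", "cx", "cy" (pixels), "cam_to_world" (4x4, takes a point from camera to world coordinates); the wrist camera has in their place "T_tool_cam" (4x4, takes a point from camera to tool coordinates, whose origin is the TCP and whose axes are the flange's). Camera axes: x right, y up, looking along -z (the intrinsics and any distortion apply to the point x, -y, -z); pixel columns grow to the right and rows downward; lengths in m; the calibration is good to about 2 mm. A picture is of the moment at which its call begins: read the wrist's pose just before it. There is no depth.
- env.close_job(): hands the job in, once; it reports no verdict.
Trained networks look in a picture, given as the dict that the camera call returned (one of the last four; its "shot" number tells which), for a name from the list of things; names that differ only in an ending like _2 or _b are one class to them, and where a whole thing is asked for, a point or a joint stands for the part that bears it (a point fixed in the world has none). Each returns a list of dicts, best first, with "confidence" (0 to 1); they miss things now and then, are a little off and sometimes report something else, mostly with a low value. They report only what shows in the picture. A call takes as long as a camera call. They do not tell look-alikes from the thing itself.
- env.trace(picture, query): "pixels" (480x640 bool, what is visible of it) and "extent" ([left, top, right, bottom] in pixels, round what is visible of it).
The state is a dict: "time_s": time; "q": joint angles; "qvel": joint speeds; "joint_efforts": joint torques, N m; "position": TCP position; "tool_rot": TCP orientation; "ft_force": force on the tool from outside, world axes, zero at the start; "wrist_torque": the same for the moment, N m; "grip_width": finger opening in m.
Only numpy, scipy, OpenCV 4.12 (cv2) and the standard library are available. Lean on these libraries where they do the work, as an engineer would, in place of code of your own. Each camera call takes 0.05 s, during which the arm holds its last target.

## Working session

There is one attempt and no reset: what is moved stays moved. The work goes in short steps, Python scripts to look and compute and a tool call to move; the robot and the scene stay as the last step left them, time stands still between calls to the robot, and variables do not carry over. Pictures are saved under pics/ and viewed, and the job is handed in when it is done.

Besides the shell and the picture viewer there is one more tool, called as a command line: name --argument value ..., lists and objects as JSON in quotes. servo_tool: Moves the arm, as the interface text tells. Its arguments: {"type":"object","properties":{"commands":{"type":"array","items":{"type":"object","properties":{"linear":{"type":"array","items":{"type":"number"}},"angular":{"type":"array","items":{"type":"number"}},"gripper":{"type":"number"}}}},"force":{"type":"number"}},"required":["commands"]}

```bash
mkdir -p pics; ls; python3 - <<'E'
from rig import env
import cv2,numpy as np
s=env.observe()
print(s['time_s'],s['position'],s['tool_rot'],s['grip_width'],env.tips_ahead)
for n in ['scene','top','wrist']:
    p=env.get_image(n); cv2.imwrite(f'pics/{n}0.png',p['frame'])
    print(n,p['fx'],p['fy'],p['cx'],p['cy'],[k for k in p]); 
    print(np.round(p.get('cam_to_world',p.get('T_tool_cam')),4).tolist())
E
```

```text
pics
0.0 [ 0.16818527 -0.52335166  0.24172482] [[ 9.52081104e-01  3.05845651e-01 -9.86547749e-05]
 [ 3.05845466e-01 -9.52080061e-01  1.45172186e-03]
 [ 3.50075572e-04 -1.41233006e-03 -9.99998941e-01]] 0.08547215138188065 0.011
scene 513.3179825294696 513.3179825294696 324.4630540751167 239.21106687072262 ['frame', 'fx', 'fy', 'cx', 'cy', 'cam_to_world', 'shot']
[[0.607, -0.4541, 0.6522, 1.4191], [0.7946, 0.3596, -0.4892, -0.6522], [-0.0125, 0.8152, 0.5791, 0.9189], [0.0, 0.0, 0.0, 1.0]]
top 506.2216086649981 506.2216086649981 318.4871846159508 240.7645535168619 ['frame', 'fx', 'fy', 'cx', 'cy', 'cam_to_world', 'shot']
[[-0.0271, 0.9985, -0.0469, 0.4515], [-0.9996, -0.0266, 0.0111, -0.0092], [0.0098, 0.0471, 0.9988, 1.2009], [0.0, 0.0, 0.0, 1.0]]
wrist 431.1593661860907 431.1593661860907 314.00539546236564 235.75541751344926 ['frame', 'fx', 'fy', 'cx', 'cy', 'T_tool_cam', 'shot']
[[0.0004, 0.9491, 0.3149, 0.0808], [1.0, -0.0005, 0.0001, -0.0], [0.0003, 0.3149, -0.9491, -0.1311], [0.0, 0.0, 0.0, 1.0]]
```

View pics/scene0.png

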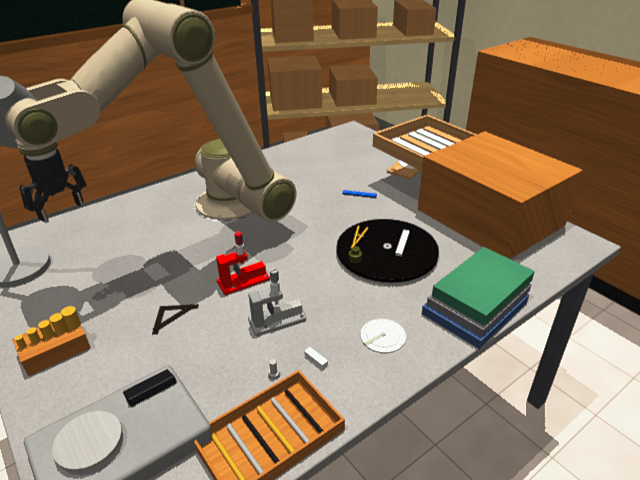

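View pics/top0.png

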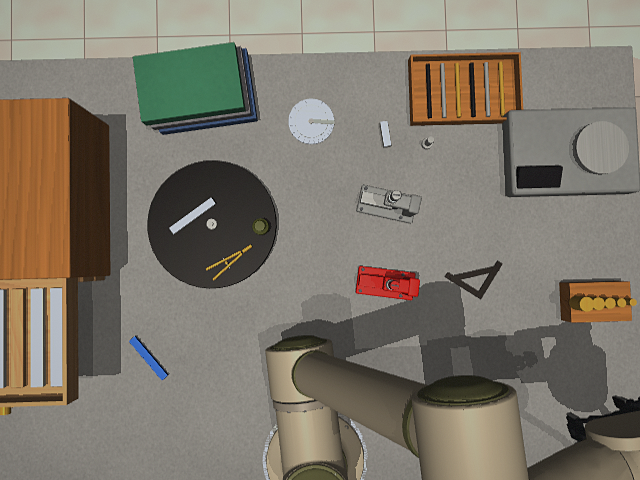

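View pics/wrist0.png

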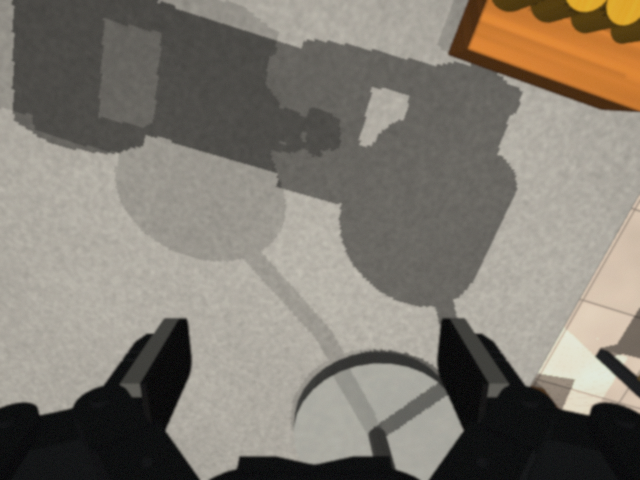

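The pictures show the bar on the turntable at about (192,216) in the top view, with the grey micrometer at (390,203). The red look-alike is at (388,283) and the blue bar at (148,358). Next I'll zoom in and measure.

```bash
cat > h.py <<'E'
from rig import env
import cv2,numpy as np
def ray(p,uv,T=None):
    T=p['cam_to_world'] if T is None else T
    T=np.array(T)
    d=np.array([(uv[0]-p['cx'])/p['fx'],-(uv[1]-p['cy'])/p['fy'],-1.])
    return T[:3,3],T[:3,:3]@d
def at(p,uv,z,T=None):
    o,d=ray(p,uv,T); return o+d*(z-o[2])/d[2]
def proj(p,X,T=None):
    T=np.array(p['cam_to_world'] if T is None else T)
    c=np.linalg.inv(T)@np.append(X,1)
    return np.array([p['cx']+p['fx']*c[0]/-c[2],p['cy']-p['fy']*c[1]/-c[2]])
def wristT(p,s):
    T=np.eye(4);T[:3,:3]=s['tool_rot'];T[:3,3]=s['position']
    return T@np.array(p['T_tool_cam'])
E
python3 - <<'E'
from h import *
for n in ['top','scene']:
    p=env.get_image(n)
    for q in ['bar','micrometer','stop','ratchet','spindle','turntable']:
        for r in env.trace(p,q)[:4]:
            m=r['pixels']; ys,xs=np.nonzero(m)
            rect=cv2.minAreaRect(np.c_[xs,ys].astype(np.float32)) if len(xs)>3 else None
            print(n,q,round(r['confidence'],2),np.round(r['extent'],0),len(xs),np.round(np.r_[rect[0],rect[1],rect[2]],1))
    if n=='top': c=p['frame'][160:260,130:430]; cv2.imwrite('pics/topz.png',cv2.resize(p['frame'][165:235,340:440],(800,560),interpolation=cv2.INTER_CUBIC))
    else: cv2.imwrite('pics/scenez.png',cv2.resize(p['frame'][255:345,230:330],(800,600),interpolation=cv2.INTER_CUBIC))
E
```

```text
top bar 0.66 [127. 337. 168. 381.] 475 [148.1 357.4  51.5   9.6  50. ]
top bar 0.57 [169. 195. 215. 231.] 378 [191.9 215.3   8.3  51.   55.4]
top micrometer 0.87 [359. 187. 422. 223.] 1665 [388.9 204.2  61.5  29.6  10.6]
top micrometer 0.81 [353. 266. 419. 302.] 1699 [387.7 282.8  62.8  28.4   7.1]
top stop 0.22 [446. 260. 503. 294.] 866 [474.1 269.8  43.9  44.4  32.6]
top ratchet 0.6 [389. 191. 399. 201.] 101 [394.5 195.   10.   11.   90. ]
top ratchet 0.53 [385. 278. 395. 293.] 81 [393.5 284.5   9.9   8.5  45. ]
top ratchet 0.34 [292.  97. 334. 144.] 1579 [311. 121.  44.  44.  90.]
top turntable 0.95 [147. 161. 277. 288.] 12131 [211.5 223.5 127.3 128.7  45. ]
scene bar 0.73 [341. 192. 374. 198.] 153 [359.  193.8  32.4   4.7   6.3]
scene bar 0.67 [398. 233. 409. 256.] 204 [402.  243.    8.2  26.6  18.4]
scene micrometer 0.84 [248. 268. 307. 337.] 2010 [270.4 302.5  61.1  54.6  68.2]
scene micrometer 0.69 [216. 232. 270. 295.] 1656 [236.1 268.7  56.9  50.4  52.3]
scene ratchet 0.63 [272. 269. 280. 283.] 100 [274.  275.5  13.    8.   90. ]
scene ratchet 0.59 [234. 232. 242. 245.] 82 [238.5 238.5  11.    7.   90. ]
scene turntable 0.76 [338. 218. 438. 285.] 4889 [387.3 250.9 101.9  64.    6.7]
```

View pics/topz.png

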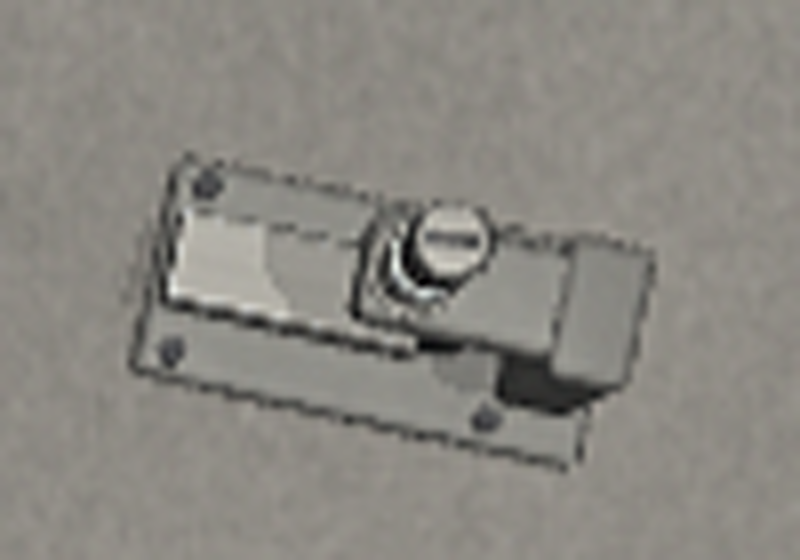

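View pics/scenez.png

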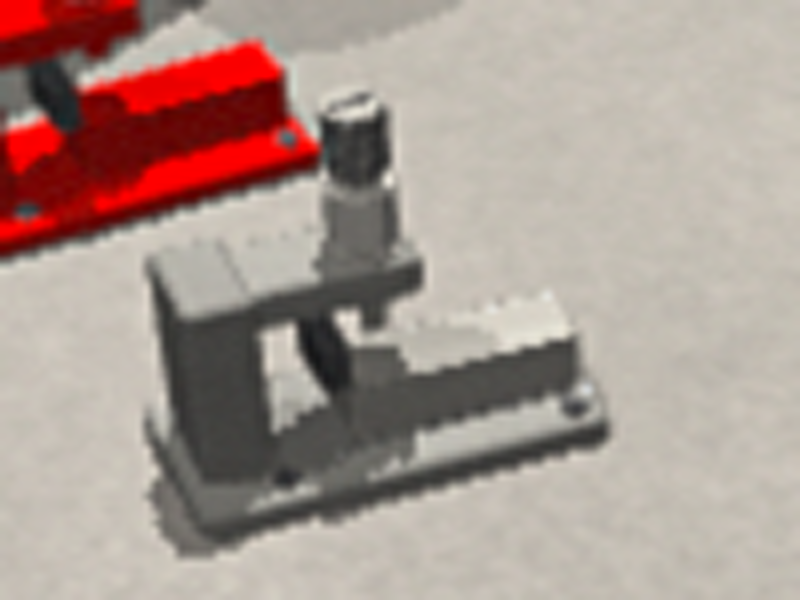

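```bash
python3 - <<'E'
from h import *
p=env.get_image('top'); p2=env.get_image('scene')
z=lambda u,v:(340+u/8-.5+.0625,165+v/8-.5+.0625)
A=at(p,z(185,157),.014);B=at(p,z(137,370),.014);C=at(p,z(576,467),.014)
print('base',A,B,C,np.linalg.norm(A-B),np.linalg.norm(C-B))
d1=C-B;d2=A-B
print(np.degrees(np.arctan2(d1[1],d1[0])),np.degrees(np.arctan2(d2[1],d2[0]))-90)
K=at(p,z(453,240),.162);print('knob',K)
for a in [(180,208),(165,298),(355,243),(415,350)]: print('rest',at(p,z(*a),.04))
s=lambda u,v:(230+u/8-.44,255+v*.15-.44)
print('knob scene',at(p2,s(355,102),.162))
for a in [(545,292),(578,335)]: print('rest scene',at(p2,s(*a),.04))
r=[x for x in env.trace(p,'bar') if x['extent'][1]<300][0]
ys,xs=np.nonzero(r['pixels']);rc=cv2.minAreaRect(np.c_[xs,ys].astype(np.float32))
bx=cv2.boxPoints(rc); W=np.array([at(p,b,.035) for b in bx]);print('bar',W,W.mean(0))
e=W[1]-W[0];f=W[2]-W[1];print(np.linalg.norm(e),np.linalg.norm(f)); L=e if np.linalg.norm(e)>np.linalg.norm(f) else f
print(np.degrees(np.arctan2(L[1],L[0])))
r=[x for x in env.trace(p2,'bar') if x['extent'][1]>215][0]
ys,xs=np.nonzero(r['pixels']);print('bar scene',at(p2,(xs.mean(),ys.mean()),.032))
print('pin',at(p,(211.5,224.5),.032))
for q in ['weight','compass']:
    r=env.trace(p,q)
    if r: 
        e=r[0]['extent'];print(q,r[0]['confidence'],e,at(p,((e[0]+e[2])/2,(e[1]+e[3])/2),.04))
cv2.imwrite('pics/tt.png',cv2.resize(p['frame'][155:295,140:290],(800,600),interpolation=cv2.INTER_CUBIC))
E
```

```text
base [ 0.63813507 -0.130379    0.014     ] [ 0.57540401 -0.114264    0.014     ] [ 0.54336974 -0.2427014   0.014     ] 0.06476788371493619 0.13237205430746649
-104.00471500181551 -104.40719395193715
knob [ 0.59152445 -0.18387423  0.162     ]
rest [ 0.6192787  -0.12581887  0.04      ]
rest [ 0.59330677 -0.12067834  0.04      ]
rest [ 0.60782523 -0.17603406  0.04      ]
rest [ 0.57638316 -0.19231687  0.04      ]
knob scene [ 0.5918078  -0.18166333  0.162     ]
rest scene [ 0.59360396 -0.12111267  0.04      ]
rest scene [ 0.61973463 -0.12675493  0.04      ]
bar [[0.54699058 0.32429001 0.035     ]
 [0.61453591 0.22322391 0.035     ]
 [0.59516763 0.21038705 0.035     ]
 [0.52773721 0.31143425 0.035     ]] [0.57110783 0.2673338  0.035     ]
0.12155956654685265 0.02323607969991554
-56.244073951164445
bar scene [0.5768365  0.26472453 0.032     ]
pin [0.55055009 0.22390655 0.032     ]
weight 0.72 [253.1, 215.3, 270.7, 234.4] [0.54602163 0.10683871 0.04      ]
compass 0.64 [204.7, 244.3, 250.4, 280.2] [0.46234184 0.18717483 0.04      ]
```

View pics/tt.png

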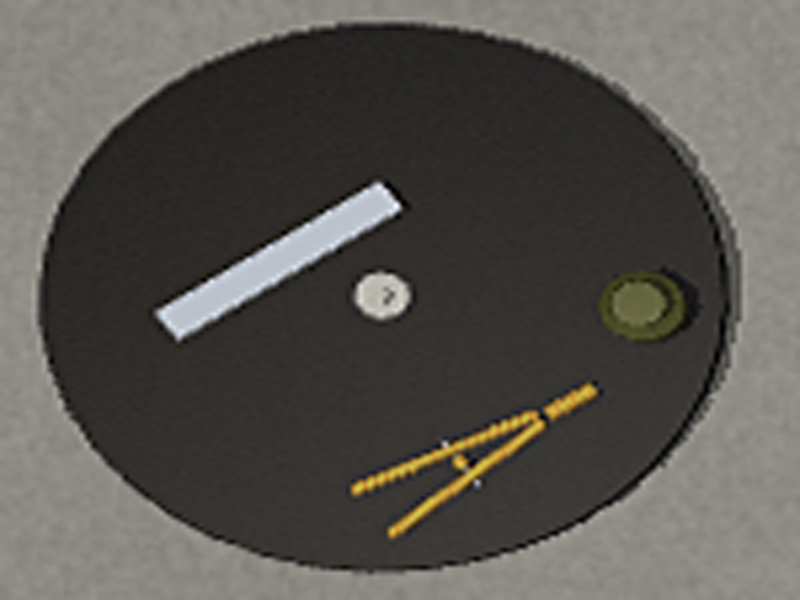

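```bash
cat >> h.py <<'E'
from scipy.spatial.transform import Rotation as Ro
def go(pos,yaw):
    s=env.observe();R=np.array(s['tool_rot'])
    # target: tool z down, tool x at yaw
    c,n=np.cos(np.radians(yaw)),np.sin(np.radians(yaw))
    Rt=np.array([[c,n,0],[n,-c,0],[0,0,-1.]])
    lin=R.T@(np.array(pos)-s['position'])*1000
    rv=Ro.from_matrix(R.T@Rt).as_rotvec(degrees=True)
    print('t',s['time_s'],'lin',np.round(lin,1).tolist(),'ang',np.round(rv,2).tolist(),'q',np.round(s['q'],1))
E
python3 -c "
from h import *
go([.5514,.2975,.15],123.8)"
```

```text
t 1.15 lin [616.0, -664.6, 92.3] ang [0.0, 0.0, -105.99] q [-84.5  21.8  74.3  -0.   83.9 -12.3]
```

servo_tool --commands '[{"linear":[616,-664.6,92.3],"angular":[0,0,-106],"gripper":0.3},{"linear":[616,-664.6,92.3],"angular":[0,0,-106],"gripper":0.3},{"linear":[616,-664.6,92.3],"angular":[0,0,-106],"gripper":0.3},{"linear":[616,-664.6,92.3],"angular":[0,0,-106],"gripper":0.3},{"linear":[616,-664.6,92.3],"angular":[0,0,-106],"gripper":0.3},{"linear":[616,-664.6,92.3],"angular":[0,0,-106],"gripper":0.3},{"linear":[616,-664.6,92.3],"angular":[0,0,-106],"gripper":0.3},{"linear":[616,-664.6,92.3],"angular":[0,0,-106],"gripper":0.3},{"linear":[616,-664.6,92.3],"angular":[0,0,-106],"gripper":0.3},{"linear":[616,-664.6,92.3],"angular":[0,0,-106],"gripper":0.3},{"linear":[616,-664.6,92.3],"angular":[0,0,-106],"gripper":0.3},{"linear":[616,-664.6,92.3],"angular":[0,0,-106],"gripper":0.3},{"linear":[616,-664.6,92.3],"angular":[0,0,-106],"gripper":0.3},{"linear":[616,-664.6,92.3],"angular":[0,0,-106],"gripper":0.3},{"linear":[616,-664.6,92.3],"angular":[0,0,-106],"gripper":0.3},{"linear":[616,-664.6,92.3],"angular":[0,0,-106],"gripper":0.3},{"linear":[616,-664.6,92.3],"angular":[0,0,-106],"gripper":0.3},{"linear":[616,-664.6,92.3],"angular":[0,0,-106],"gripper":0.3},{"linear":[616,-664.6,92.3],"angular":[0,0,-106],"gripper":0.3},{"linear":[616,-664.6,92.3],"angular":[0,0,-106],"gripper":0.3}]' --force 25

```text
time_s: 3.15
position: [0.5514, 0.2987, 0.1492]
tool_rot: [[-0.558, 0.83, -0.001], [0.83, 0.558, -0.0], [0.0, -0.001, -1.0]]
ft_force: [0.1, -0.3, 0.1]
grip_width: 0.0554
```

```bash
cat > barw.py <<'E'
from h import *
import sys
s=env.observe();p=env.get_image('wrist');T=wristT(p,s)
cv2.imwrite('pics/'+sys.argv[1],p['frame'])
for r in env.trace(p,'bar')[:2]:
    ys,xs=np.nonzero(r['pixels']);rc=cv2.minAreaRect(np.c_[xs,ys].astype(np.float32))
    bx=cv2.boxPoints(rc);W=np.array([at(p,b,float(sys.argv[2]),T) for b in bx])
    print(r['confidence'],r['extent'],np.round(bx,0).tolist(),'\n',np.round(W,4).tolist(),np.round(W.mean(0),4))
    e=W[1]-W[0];f=W[2]-W[1];L=e if np.linalg.norm(e)>np.linalg.norm(f) else f
    print(np.linalg.norm(e),np.linalg.norm(f),np.degrees(np.arctan2(L[1],L[0])))
print(s['time_s'],s['position'],s['grip_width'],s['ft_force'],s['wrist_torque'])
E
python3 barw.py w1.png .035
```

```text
0.59 [301.3, 196.0, 331.5, 371.0] [[300.0, 195.0], [330.0, 195.0], [333.0, 372.0], [304.0, 372.0]] 
 [[0.5309, 0.3145, 0.035], [0.5452, 0.3245, 0.035], [0.6157, 0.226, 0.035], [0.5994, 0.2145, 0.035]] [0.5728 0.2699 0.035 ]
0.017385353169324796 0.12116805694272585 -54.38119614466636
3.15 [0.55135415 0.29866751 0.14915185] 0.05542910006817776 [ 0.11795583 -0.26073547  0.06330267] [-0.05308402 -0.0168016  -0.00252948]
```

View pics/w1.png

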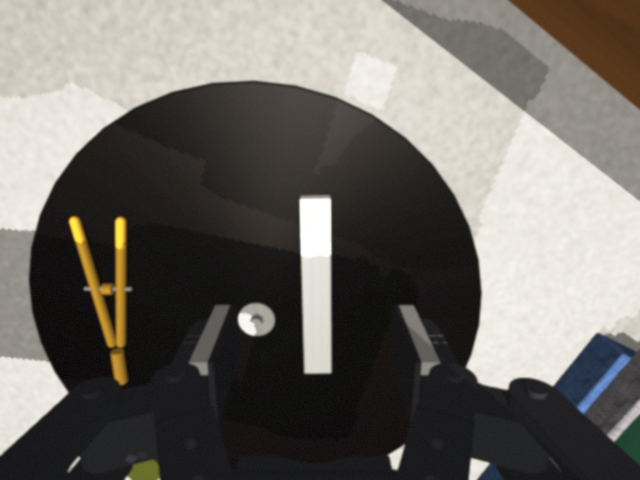

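servo_tool --commands '[{"linear":[0,2,50],"angular":[0,0,0],"gripper":0.0},{"linear":[0,2,95],"angular":[0,0,0],"gripper":0.0},{"linear":[0,2,105],"angular":[0,0,0],"gripper":0.0},{"linear":[0,2,109],"angular":[0,0,0],"gripper":0.0},{"linear":[0,2,110],"angular":[0,0,0],"gripper":0.0},{"linear":[0,2,110],"angular":[0,0,0],"gripper":0.0}]'

```text
time_s: 3.85
position: [0.5541, 0.2986, 0.0422]
tool_rot: [[-0.556, 0.831, 0.003], [0.831, 0.556, 0.001], [-0.001, 0.003, -1.0]]
ft_force: [0.4, -0.1, 0.1]
grip_width: 0.0428
```

```bash
python3 barw.py w2.png .035
```

```text
0.89 [285.9, 256.1, 336.0, 463.0] [[284.0, 256.0], [335.0, 255.0], [339.0, 463.0], [288.0, 464.0]] 
 [[0.5299, 0.3159, 0.035], [0.5443, 0.326, 0.035], [0.5975, 0.2522, 0.035], [0.5803, 0.2401, 0.035]] [0.563  0.2835 0.035 ]
0.017565475661994682 0.09096694245569106 -54.22347788597446
3.85 [0.55409957 0.29864706 0.04223409] 0.042787053125182016 [ 0.4451056  -0.08557757  0.09706275] [ 0.02993324 -0.04883215  0.00757042]
```

View pics/w2.png

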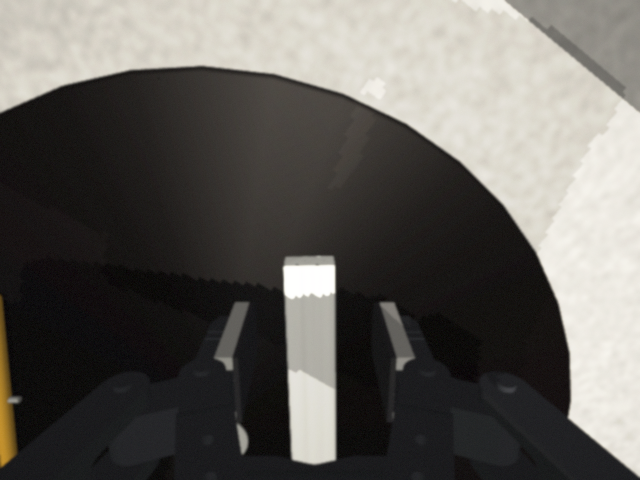

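servo_tool --commands '[{"linear":[0,0,1],"angular":[0,0,-0.5],"gripper":0.0},{"linear":[0,0,1],"angular":[0,0,-0.5],"gripper":0.0},{"linear":[0,0,1],"angular":[0,0,-0.5],"gripper":-0.8},{"linear":[0,0,1],"angular":[0,0,-0.5],"gripper":-0.8},{"linear":[0,0,1],"angular":[0,0,-0.5],"gripper":-0.8},{"linear":[0,0,1],"angular":[0,0,-0.5],"gripper":-0.8},{"linear":[0,0,1],"angular":[0,0,-0.5],"gripper":-0.8},{"linear":[0,0,1],"angular":[0,0,-0.5],"gripper":-0.8}]' --force 40

```text
time_s: 4.75
position: [0.5533, 0.2987, 0.0393]
tool_rot: [[-0.564, 0.826, 0.001], [0.826, 0.564, 0.0], [-0.0, 0.001, -1.0]]
ft_force: [-0.5, 0.1, 3.6]
grip_width: 0.0165
```

```bash
python3 barw.py w3.png .035
```

```text
0.88 [286.4, 261.2, 342.0, 464.0] [[288.0, 261.0], [340.0, 261.0], [340.0, 463.0], [288.0, 463.0]] 
 [[0.5306, 0.3161, 0.035], [0.5451, 0.326, 0.035], [0.5955, 0.2551, 0.035], [0.5783, 0.2434, 0.035]] [0.5624 0.2852 0.035 ]
0.017539796044977282 0.08699254468513151 -54.580894232268165
4.75 [0.55325207 0.2987238  0.03929056] 0.01646897843342916 [-0.46147298  0.11813459  3.57435551] [ 0.09955184  0.06322886 -0.02671903]
```

View pics/w3.png

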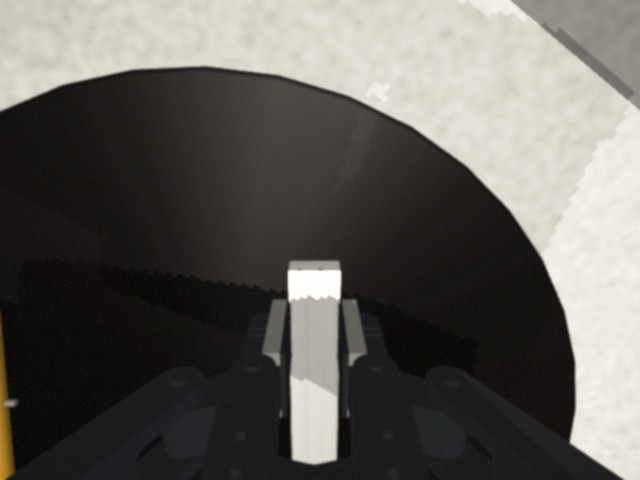

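```bash
python3 -c "
from h import *
go([.6282,-.0376,.12],75.8)"
```

```text
t 4.85 lin [-320.1, -127.6, -80.8] ang [0.03, -0.01, 48.51] q [ 17.6  40.8  76.1   0.   63.1 -16.7]
```

servo_tool --commands '[{"linear":[0,0,-20],"angular":[0,0,0],"gripper":-0.8},{"linear":[0,0,-50],"angular":[0,0,0],"gripper":-0.8},{"linear":[0,0,-80],"angular":[0,0,0],"gripper":-0.8},{"linear":[0,0,-80],"angular":[0,0,0],"gripper":-0.8}]'

```text
time_s: 5.25
position: [0.5545, 0.2991, 0.1227]
tool_rot: [[-0.564, 0.826, 0.006], [0.826, 0.564, 0.002], [-0.002, 0.006, -1.0]]
ft_force: [0.0, 0.3, -0.6]
grip_width: 0.0163
```

```bash
python3 -c "
from h import *
go([.6282,-.0376,.12],75.8)
s=env.observe();print(s['grip_width'],s['ft_force'],s['position'])"
```

```text
t 5.25 lin [-319.6, -129.0, 2.5] ang [0.39, -0.05, 48.51] q [ 17.6  35.3  71.3  -0.   73.  -16.7]
0.016284395724402167 [ 0.04807517  0.32148797 -0.64476263] [0.5545386  0.29908164 0.12270012]
```

servo_tool --commands '[{"linear":[-40,-16,0],"angular":[0,0,6],"gripper":-0.8},{"linear":[-80,-32,0],"angular":[0,0,12],"gripper":-0.8},{"linear":[-120,-48,0],"angular":[0,0,18],"gripper":-0.8},{"linear":[-160,-64,0],"angular":[0,0,24],"gripper":-0.8},{"linear":[-200,-80,0],"angular":[0,0,30],"gripper":-0.8},{"linear":[-240,-96,0],"angular":[0,0,36],"gripper":-0.8},{"linear":[-280,-112,0],"angular":[0,0,42],"gripper":-0.8},{"linear":[-310,-125,0],"angular":[0,0,47],"gripper":-0.8},{"linear":[-320,-129,0],"angular":[0,0,48.5],"gripper":-0.8},{"linear":[-320,-129,0],"angular":[0,0,48.5],"gripper":-0.8},{"linear":[-320,-129,0],"angular":[0,0,48.5],"gripper":-0.8}]'

```text
time_s: 6.35
position: [0.6264, -0.0372, 0.1184]
tool_rot: [[0.243, 0.97, -0.001], [0.97, -0.243, 0.001], [0.0, -0.002, -1.0]]
ft_force: [0.0, 0.2, -0.1]
grip_width: 0.0168
```

```bash
python3 - <<'E'
from h import *
s=env.observe();print(s['position'],s['grip_width'],s['ft_force'],s['q'])
R=np.array(s['tool_rot']);print(np.degrees(np.arctan2(R[1,0],R[0,0])))
p=env.get_image('top');cv2.imwrite('pics/t2.png',cv2.resize(p['frame'][150:260,300:440],(800,600),interpolation=cv2.INTER_CUBIC))
p=env.get_image('wrist');cv2.imwrite('pics/w4.png',p['frame'])
go([.6211,-.0657,.0603],75.8)
E
```

```text
[ 0.62642214 -0.03719968  0.11839509] 0.01676040544756499 [ 0.0247659   0.19568902 -0.13463112] [-1.41991065e+01  3.55408500e+01  7.16809904e+01  2.26963023e-02
  7.28652462e+01 -1.30159243e-01]
75.92433286880168
t 6.45 lin [-29.4, 1.8, 58.5] ang [-0.05, -0.01, 0.16] q [-14.2  35.5  71.7   0.   72.9  -0.1]
```

View pics/t2.png

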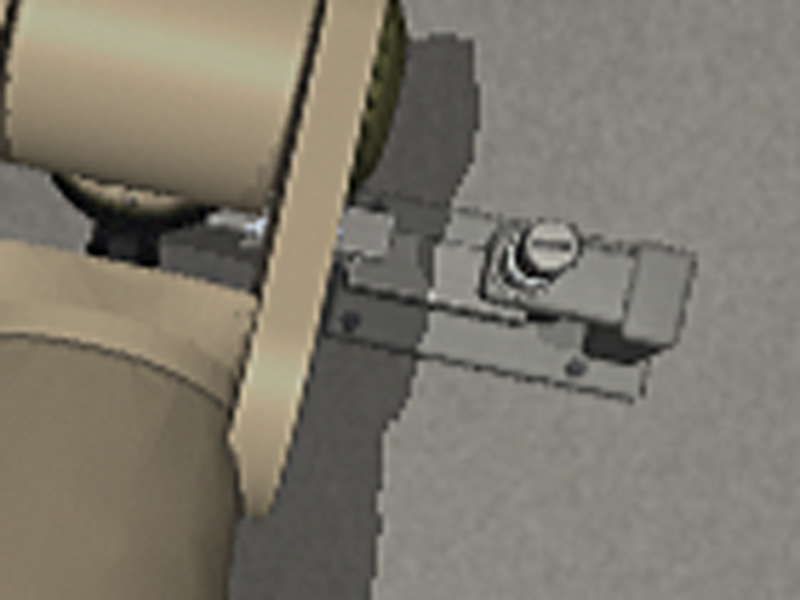

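View pics/w4.png

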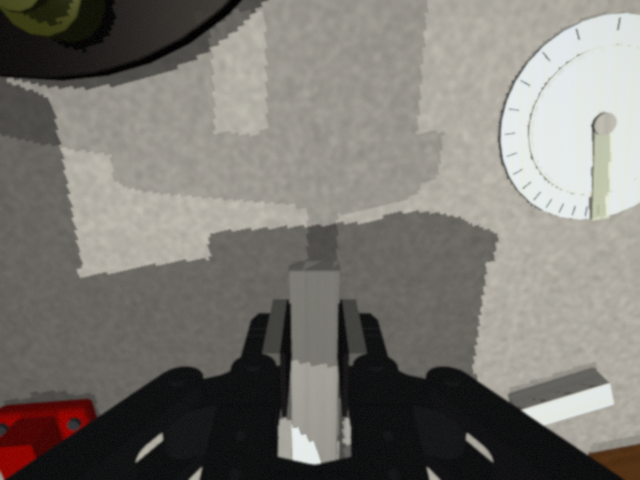

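servo_tool --commands '[{"linear":[-10,2,15],"angular":[0,0,0],"gripper":-0.8},{"linear":[-20,2,35],"angular":[0,0,0],"gripper":-0.8},{"linear":[-29,2,52],"angular":[0,0,0],"gripper":-0.8},{"linear":[-29,2,56],"angular":[0,0,0],"gripper":-0.8},{"linear":[-29,2,56],"angular":[0,0,0],"gripper":-0.8},{"linear":[-29,2,56],"angular":[0,0,0],"gripper":-0.8},{"linear":[-29,2,56],"angular":[0,0,0],"gripper":-0.8}]'

```text
time_s: 7.15
position: [0.6222, -0.0664, 0.0641]
tool_rot: [[0.244, 0.97, 0.002], [0.97, -0.244, -0.0], [0.0, 0.002, -1.0]]
ft_force: [-0.1, -0.2, -0.2]
grip_width: 0.0164
```

```bash
cat > see.py <<'E'
from h import *
import sys
k=sys.argv[1]
s=env.observe();print(s['position'],s['grip_width'],s['ft_force'],s['wrist_torque'])
X=np.array([.5914,-.183]);u=np.array([np.cos(np.radians(-104.2)),np.sin(np.radians(-104.2))]);v=np.array([-u[1],u[0]])
d=np.array(s['position'])[:2]-X;print('mic xy',d@u*1e3,d@v*1e3)
p=env.get_image('top');cv2.imwrite(f'pics/t{k}.png',cv2.resize(p['frame'][165:240,340:440],(800,600),interpolation=cv2.INTER_CUBIC))
p=env.get_image('scene');cv2.imwrite(f'pics/s{k}.png',cv2.resize(p['frame'][250:350,230:363],(798,600),interpolation=cv2.INTER_CUBIC))
E
python3 see.py 3
```

```text
[ 0.62224873 -0.06643806  0.06406391] 0.016447727165153907 [-0.07371383 -0.1744216  -0.23773478] [ 0.03582184 -0.01158367  0.00099487]
mic xy -120.56785269102576 1.3126574614571789
```

View pics/t3.png

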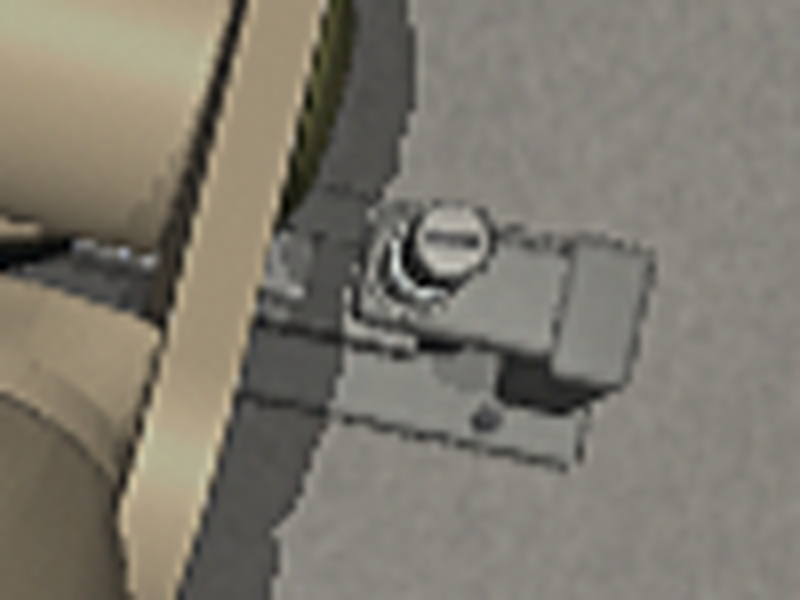

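View pics/s3.png

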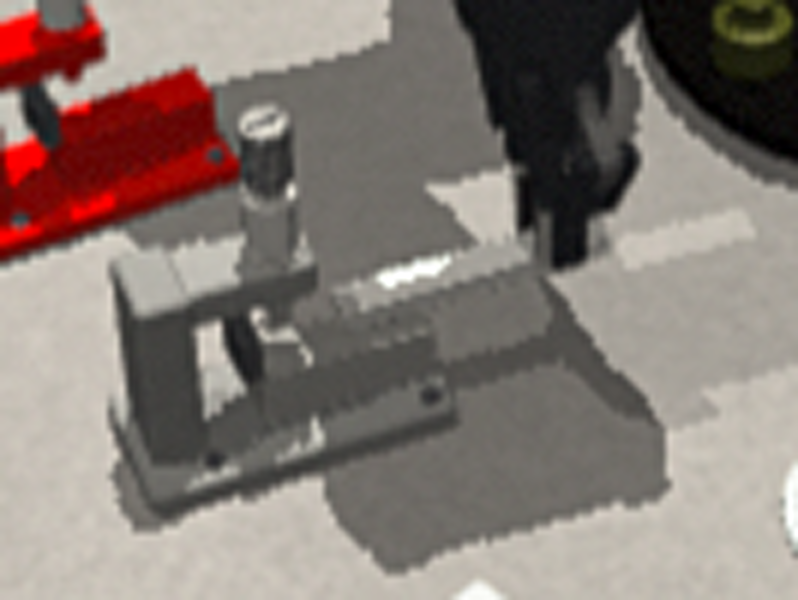

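servo_tool --commands '[{"linear":[0,-1,4],"angular":[0,0,0],"gripper":-0.8},{"linear":[0,-1,6],"angular":[0,0,0],"gripper":-0.8},{"linear":[0,-1,7],"angular":[0,0,0],"gripper":-0.8},{"linear":[0,-1,7],"angular":[0,0,0],"gripper":-0.8},{"linear":[0,-1,7],"angular":[0,0,0],"gripper":-0.8}]'

```text
time_s: 7.75
position: [0.6208, -0.0668, 0.056]
tool_rot: [[0.245, 0.969, 0.0], [0.969, -0.245, 0.0], [0.0, 0.0, -1.0]]
ft_force: [0.5, -0.2, 0.3]
grip_width: 0.0167
```

servo_tool --commands '[{"linear":[0,0,1],"angular":[0,0,0],"gripper":-0.8},{"linear":[0,0,1],"angular":[0,0,0],"gripper":-0.8}]'

```text
time_s: 7.95
position: [0.6207, -0.0668, 0.0549]
tool_rot: [[0.245, 0.969, -0.0], [0.969, -0.245, 0.0], [0.0, -0.0, -1.0]]
ft_force: [0.2, 0.0, -0.1]
grip_width: 0.0164
```

servo_tool --commands '[{"linear":[0,0,0.7],"angular":[0,0,0],"gripper":-0.8},{"linear":[0,0,0.7],"angular":[0,0,0],"gripper":-0.8}]'

```text
time_s: 8.15
position: [0.6208, -0.0668, 0.0543]
tool_rot: [[0.245, 0.969, 0.0], [0.969, -0.245, -0.0], [-0.0, 0.0, -1.0]]
ft_force: [0.7, -0.1, -0.8]
grip_width: 0.0164
```

servo_tool --commands '[{"linear":[0,0,0.7],"angular":[0,0,0],"gripper":-0.8},{"linear":[0,0,0.7],"angular":[0,0,0],"gripper":-0.8}]'

```text
time_s: 8.35
position: [0.6208, -0.0668, 0.0538]
tool_rot: [[0.245, 0.969, 0.0], [0.969, -0.245, -0.0], [-0.0, 0.0, -1.0]]
ft_force: [-0.4, 0.3, 1.8]
grip_width: 0.0163
```

servo_tool --commands '[{"linear":[-4,0,0],"angular":[0,0,0],"gripper":-0.8},{"linear":[-8,0,0],"angular":[0,0,0],"gripper":-0.8},{"linear":[-12,0,0],"angular":[0,0,0],"gripper":-0.8},{"linear":[-16,0,0],"angular":[0,0,0],"gripper":-0.8},{"linear":[-20,0,0],"angular":[0,0,0],"gripper":-0.8},{"linear":[-24,0,0],"angular":[0,0,0],"gripper":-0.8},{"linear":[-27,0,0],"angular":[0,0,0],"gripper":-0.8},{"linear":[-29,0,0],"angular":[0,0,0],"gripper":-0.8},{"linear":[-29,0,0],"angular":[0,0,0],"gripper":-0.8}]' --force 25

```text
time_s: 9.25
position: [0.6137, -0.0952, 0.0538]
tool_rot: [[0.245, 0.969, 0.0], [0.969, -0.245, -0.0], [-0.0, 0.0, -1.0]]
ft_force: [0.3, 0.2, 4.8]
grip_width: 0.0163
```

```bash
python3 see.py 4
```

```text
[ 0.61369306 -0.09524948  0.0538124 ] 0.016258336053117876 [0.30586775 0.24935543 4.7936581 ] [ 0.12720071 -0.05193526 -0.01157418]
mic xy -90.53798224864572 0.08605578366942401
```

View pics/s4.png

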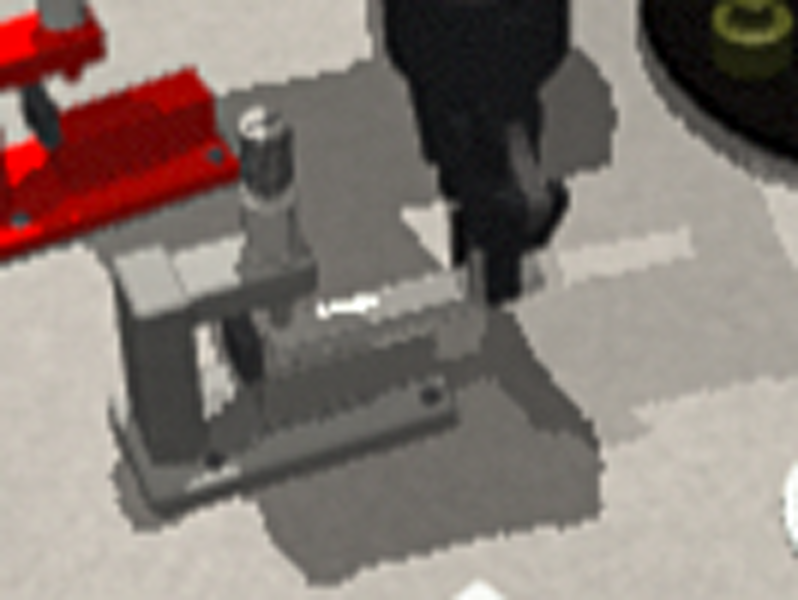

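servo_tool --commands '[{"linear":[-1,0,-0.2],"angular":[0,0,0],"gripper":-0.8},{"linear":[-2,0,-0.2],"angular":[0,0,0],"gripper":-0.8},{"linear":[-3,0,-0.2],"angular":[0,0,0],"gripper":-0.8},{"linear":[-3.5,0,-0.2],"angular":[0,0,0],"gripper":-0.8}]'

```text
time_s: 9.75
position: [0.6129, -0.0981, 0.0539]
tool_rot: [[0.245, 0.97, 0.0], [0.97, -0.245, 0.0], [0.0, 0.0, -1.0]]
ft_force: [0.7, 3.8, 5.9]
grip_width: 0.0163
```

servo_tool --commands '[{"linear":[-0.7,0,0],"angular":[0,0,0],"gripper":-0.8},{"linear":[-1,0,0],"angular":[0,0,0],"gripper":-0.8}]'

```text
time_s: 9.95
position: [0.6126, -0.099, 0.0539]
tool_rot: [[0.245, 0.97, 0.0], [0.97, -0.245, 0.0], [0.0, 0.0, -1.0]]
ft_force: [1.8, 4.1, 5.0]
grip_width: 0.0166
```

servo_tool --commands '[{"linear":[-0.7,0,0],"angular":[0,0,0],"gripper":-0.8},{"linear":[-0.7,0,0],"angular":[0,0,0],"gripper":-0.8}]'

```text
time_s: 10.15
position: [0.6124, -0.0997, 0.0539]
tool_rot: [[0.245, 0.969, 0.0], [0.969, -0.245, 0.0], [0.0, 0.0, -1.0]]
ft_force: [0.3, 3.7, 6.1]
grip_width: 0.0162
```

servo_tool --commands '[{"linear":[-0.7,0,0],"angular":[0,0,0],"gripper":-0.8},{"linear":[-1,0,0],"angular":[0,0,0],"gripper":-0.8}]'

```text
time_s: 10.35
position: [0.6122, -0.1006, 0.0539]
tool_rot: [[0.245, 0.969, 0.0], [0.969, -0.245, 0.001], [0.001, 0.0, -1.0]]
ft_force: [0.7, 4.5, 5.7]
grip_width: 0.0166
```

servo_tool --commands '[{"linear":[-0.7,0,0],"angular":[0,0,0],"gripper":-0.8},{"linear":[-1,0,0],"angular":[0,0,0],"gripper":-0.8}]'

```text
time_s: 10.55
position: [0.612, -0.1016, 0.054]
tool_rot: [[0.245, 0.969, 0.0], [0.969, -0.245, 0.001], [0.001, 0.0, -1.0]]
ft_force: [0.8, 5.0, 5.5]
grip_width: 0.0167
```

```bash
python3 see.py 5;python3 barw.py w5.png .05
```

```text
[ 0.61195565 -0.1015899   0.05398073] 0.01673440929502892 [0.7989348  4.95193664 5.53197951] [ 0.65343237 -0.20635088  0.01290018]
mic xy -83.96509252071355 -0.04291359649780391
0.7 [290.7, 260.2, 341.6, 462.6] [[289.0, 261.0], [341.0, 261.0], [341.0, 463.0], [289.0, 463.0]] 
 [[0.6103, -0.0732, 0.05], [0.6273, -0.0775, 0.05], [0.6077, -0.162, 0.05], [0.5876, -0.1569, 0.05]] [ 0.6082 -0.1174  0.05  ]
0.017500535812063126 0.08675432868506185 -103.03670955941406
10.65 [ 0.61197476 -0.101608    0.05396393] 0.016428964911698343 [0.24232419 4.48037021 5.69752424] [ 0.53282285 -0.14703934  0.00649452]
```

View pics/s5.png

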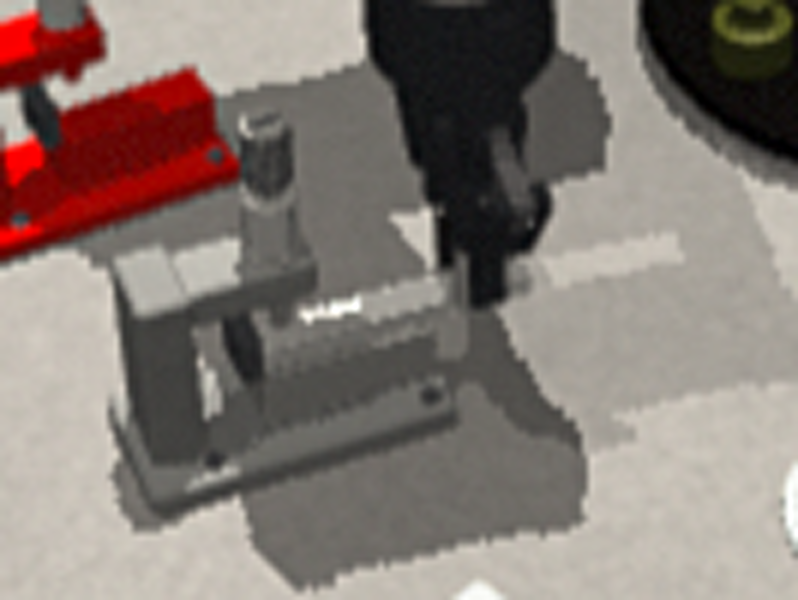

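View pics/w5.png

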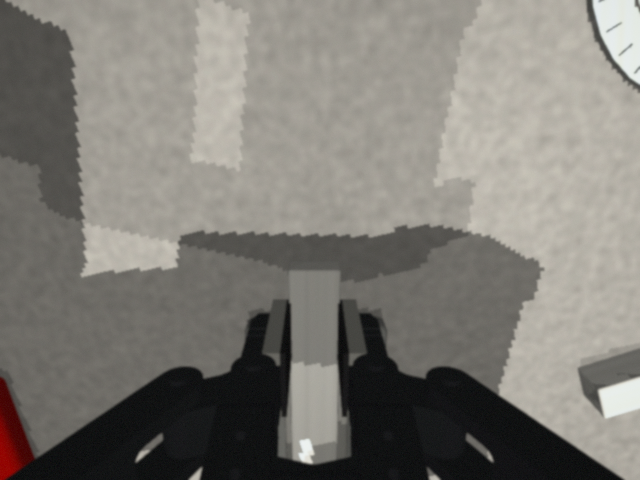

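servo_tool --commands '[{"linear":[0,0,-0.6],"angular":[0,0,0],"gripper":-0.8},{"linear":[0,0,-0.6],"angular":[0,0,0],"gripper":-0.8}]'

```text
time_s: 10.95
position: [0.6117, -0.1016, 0.0541]
tool_rot: [[0.245, 0.97, -0.001], [0.97, -0.245, 0.001], [0.0, -0.001, -1.0]]
ft_force: [2.0, 3.9, 2.4]
grip_width: 0.0166
```

servo_tool --commands '[{"linear":[-0.5,0,0],"angular":[0,0,0],"gripper":-0.8},{"linear":[-0.5,0,0],"angular":[0,0,0],"gripper":-0.8}]'

```text
time_s: 11.15
position: [0.6117, -0.1017, 0.0541]
tool_rot: [[0.245, 0.97, -0.0], [0.97, -0.245, 0.001], [0.001, -0.001, -1.0]]
ft_force: [2.1, 6.5, 2.0]
grip_width: 0.0165
```

servo_tool --commands '[{"linear":[-0.5,0,0],"angular":[0,0,0],"gripper":-0.8},{"linear":[-0.5,0,0],"angular":[0,0,0],"gripper":-0.8}]'

```text
time_s: 11.35
position: [0.6117, -0.1017, 0.0541]
tool_rot: [[0.245, 0.97, -0.0], [0.97, -0.245, 0.002], [0.002, -0.001, -1.0]]
ft_force: [3.7, 8.4, 1.6]
grip_width: 0.0168
```

servo_tool --commands '[{"linear":[0.7,0,0],"angular":[0,0,0],"gripper":-0.8},{"linear":[0.7,0,0],"angular":[0,0,0],"gripper":0.0},{"linear":[0.7,0,0],"angular":[0,0,0],"gripper":0.0},{"linear":[0.7,0,0],"angular":[0,0,0],"gripper":0.0},{"linear":[0.7,0,0],"angular":[0,0,0],"gripper":0.0},{"linear":[0.7,0,0],"angular":[0,0,0],"gripper":0.0}]'

```text
time_s: 11.95
position: [0.6117, -0.1024, 0.0544]
tool_rot: [[0.245, 0.969, -0.0], [0.969, -0.245, -0.0], [-0.0, -0.0, -1.0]]
ft_force: [-0.6, 0.2, -0.2]
grip_width: 0.0427
```

servo_tool --commands '[{"linear":[0,0,-15],"angular":[0,0,0],"gripper":0.0},{"linear":[0,0,-40],"angular":[0,0,0],"gripper":0.0},{"linear":[10,0,-80],"angular":[0,0,0],"gripper":0.0},{"linear":[20,0,-120],"angular":[0,0,0],"gripper":0.0},{"linear":[20,0,-140],"angular":[0,0,0],"gripper":0.0},{"linear":[20,0,-140],"angular":[0,0,0],"gripper":0.0}]'

```text
time_s: 12.55
position: [0.6178, -0.0829, 0.1978]
tool_rot: [[0.245, 0.97, 0.006], [0.97, -0.245, -0.002], [-0.001, 0.006, -1.0]]
ft_force: [-0.6, 0.3, -0.1]
grip_width: 0.0425
```

```bash
python3 see.py 6; python3 - <<'E'
from h import *
s=env.observe();p=env.get_image('wrist');T=wristT(p,s);cv2.imwrite('pics/w6.png',p['frame'])
for q in ['bar','ratchet']:
  for r in env.trace(p,q)[:2]: print(q,r['confidence'],r['extent'],at(p,((r['extent'][0]+r['extent'][2])/2,(r['extent'][1]+r['extent'][3])/2),.05,T))
E
```

```text
[ 0.61775152 -0.08286406  0.19784025] 0.04249016998769073 [-0.60318911  0.29480316 -0.10085655] [ 0.03542866 -0.00383176  0.03218797]
mic xy -103.54054807672627 0.9822718270795863
bar 0.89 [303.8, 209.8, 329.3, 362.0] [ 0.60634383 -0.12895773  0.05      ]
bar 0.33 [276.7, 252.0, 356.9, 467.1] [ 0.59195737 -0.18713385  0.05      ]
ratchet 0.6 [297.8, 425.5, 337.2, 462.4] [ 0.57340626 -0.26352894  0.05      ]
```

View pics/t6.png

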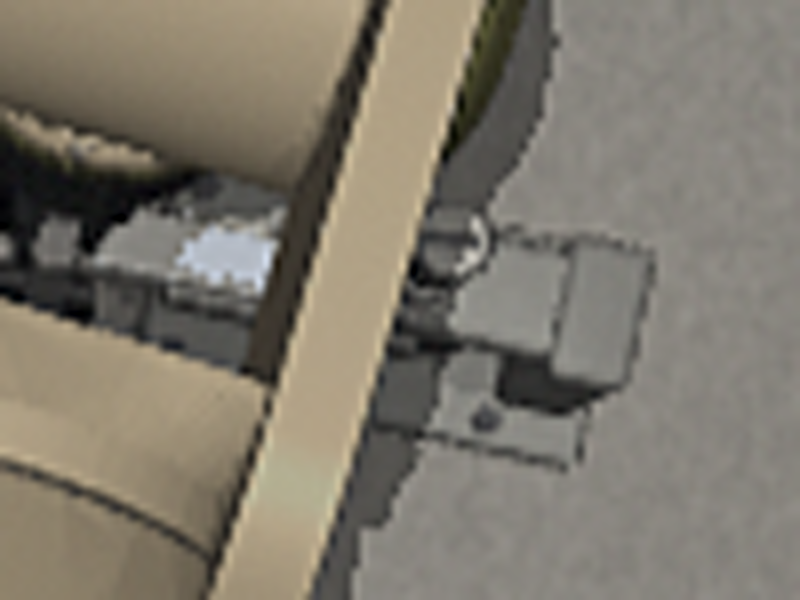

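View pics/w6.png

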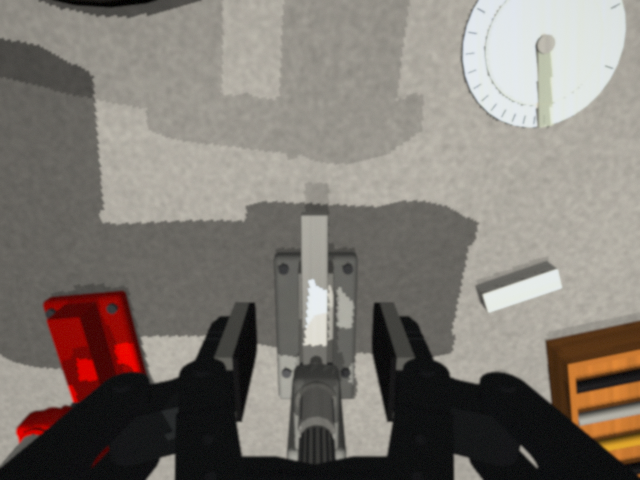

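```bash
python3 - <<'E'
from h import *
go([.5914,-.183,.24],215)
s=env.observe();p=env.get_image('wrist');T=wristT(p,s)
u=np.array([-.2453,-.9694])
for uv in [(315,214),(315,210)]: print((at(p,uv,.05,T)[:2]-[.5914,-.183])@u)
E
```

```text
t 12.8 lin [-103.2, 0.4, -47.2] ang [-0.06, -0.2, -139.21] q [-18.5  31.2  66.7  -0.   82.2  -4.3]
-0.10839178157367511
-0.11111173296326943
```

servo_tool --commands '[{"linear":[0,0,-43],"angular":[0,0,-8],"gripper":0.0},{"linear":[-20,0,-43],"angular":[0,0,-16],"gripper":0.0},{"linear":[-40,0,-43],"angular":[0,0,-24],"gripper":0.0},{"linear":[-60,0,-43],"angular":[0,0,-32],"gripper":0.0},{"linear":[-80,0,-43],"angular":[0,0,-40],"gripper":0.0},{"linear":[-103,0,-43],"angular":[0,0,-48],"gripper":0.0},{"linear":[-103,0,-43],"angular":[0,0,-56],"gripper":0.0},{"linear":[-103,0,-43],"angular":[0,0,-64],"gripper":0.0},{"linear":[-103,0,-43],"angular":[0,0,-72],"gripper":0.0},{"linear":[-103,0,-43],"angular":[0,0,-80],"gripper":0.0},{"linear":[-103,0,-43],"angular":[0,0,-88],"gripper":0.0},{"linear":[-103,0,-43],"angular":[0,0,-96],"gripper":0.0},{"linear":[-103,0,-43],"angular":[0,0,-104],"gripper":0.0},{"linear":[-103,0,-43],"angular":[0,0,-112],"gripper":0.0},{"linear":[-103,0,-43],"angular":[0,0,-120],"gripper":0.0},{"linear":[-103,0,-43],"angular":[0,0,-128],"gripper":0.0},{"linear":[-103,0,-43],"angular":[0,0,-136],"gripper":0.0},{"linear":[-103,0,-43],"angular":[0,0,-139],"gripper":0.0},{"linear":[-103,0,-43],"angular":[0,0,-139],"gripper":0.0},{"linear":[-103,0,-43],"angular":[0,0,-139],"gripper":0.0}]'

```text
time_s: 14.85
position: [0.5914, -0.1826, 0.2368]
tool_rot: [[-0.822, -0.569, -0.001], [-0.569, 0.822, 0.0], [0.0, 0.001, -1.0]]
ft_force: [-0.8, 0.1, 0.2]
grip_width: 0.0428
```

```bash
cat > kn.py <<'E'
from h import *
import sys
s=env.observe();p=env.get_image('wrist');T=wristT(p,s);cv2.imwrite('pics/'+sys.argv[1],p['frame'])
for r in env.trace(p,'ratchet')[:2]: print(r['confidence'],r['extent'])
print('top pred',proj(p,[.5914,-.183,.162],T)); print(s['position'],s['q'],s['wrist_torque'],s['ft_force'],s['time_s'])
E
python3 kn.py w7.png
```

```text
0.89 [293.2, 226.3, 332.1, 273.0]
top pred [312.93364882 259.03209765]
[ 0.59137498 -0.18263835  0.23684517] [-2.81061130e+01  2.91018845e+01  6.30417366e+01 -1.68344759e-04
  8.79140135e+01 -1.52814967e+02] [ 0.00344482 -0.00681451 -0.00585021] [-0.78698637  0.05158065  0.22711763] 14.85
```

View pics/w7.png

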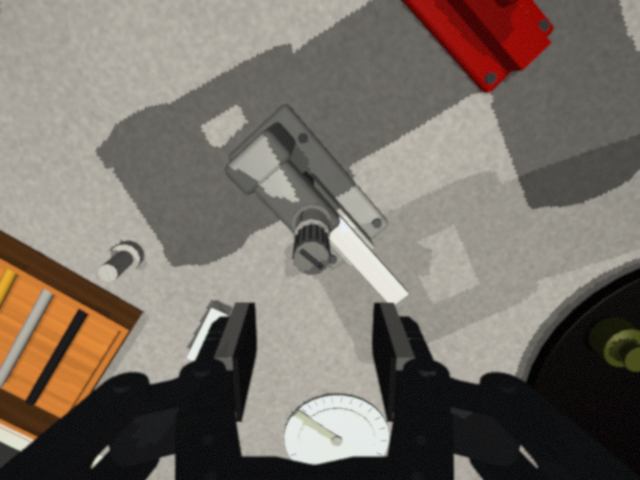

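```bash
python3 - <<'E'
from h import *
f=cv2.imread('pics/w7.png');cv2.imwrite('pics/w7z.png',cv2.resize(f[205:285,270:370],(800,640)[:2],interpolation=cv2.INTER_CUBIC)[:600])
E
```

```text
(no output)
```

View pics/w7z.png

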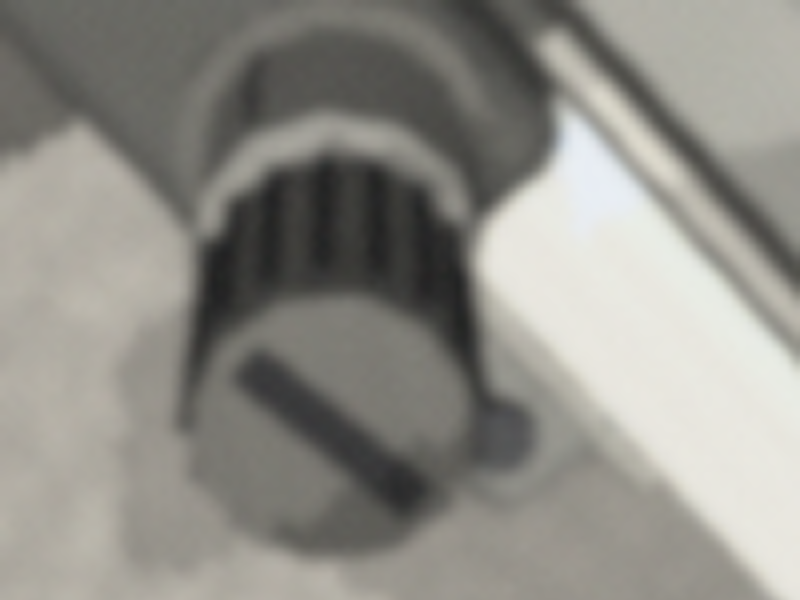

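servo_tool --commands '[{"linear":[0.5,-0.7,30],"angular":[0,0,0],"gripper":0.0},{"linear":[0.5,-0.7,60],"angular":[0,0,0],"gripper":0.0},{"linear":[0.5,-0.7,80],"angular":[0,0,0],"gripper":0.0},{"linear":[0.5,-0.7,88],"angular":[0,0,0],"gripper":0.0},{"linear":[0.5,-0.7,88],"angular":[0,0,0],"gripper":0.0},{"linear":[0.5,-0.7,88],"angular":[0,0,0],"gripper":0.0},{"linear":[0.5,-0.7,88],"angular":[0,0,0],"gripper":0.0}]'

```text
time_s: 15.65
position: [0.5919, -0.1837, 0.1508]
tool_rot: [[-0.821, -0.571, 0.002], [-0.571, 0.821, -0.001], [-0.001, -0.002, -1.0]]
ft_force: [0.2, 1.1, -0.2]
grip_width: 0.0431
```

```bash
python3 kn.py w8.png; python3 see.py 8
```

```text
0.79 [282.6, 291.2, 346.1, 379.1]
top pred [316.33532499 357.00163047]
[ 0.59194599 -0.18374312  0.15075486] [-2.81723202e+01  3.29177725e+01  7.08841839e+01 -6.96531826e-04
  7.60606084e+01 -1.52973033e+02] [ 0.05598035 -0.01111984 -0.04546617] [ 0.20004249  1.09985666 -0.24491036] 15.65
[ 0.59176883 -0.18361442  0.15041262] 0.042809115009627884 [ 0.81970476 -0.42381536 -0.15537106] [-0.02180265 -0.01146622  0.0261547 ]
mic xy 0.5051683790108749 0.5082842356601247
```

View pics/w8.png

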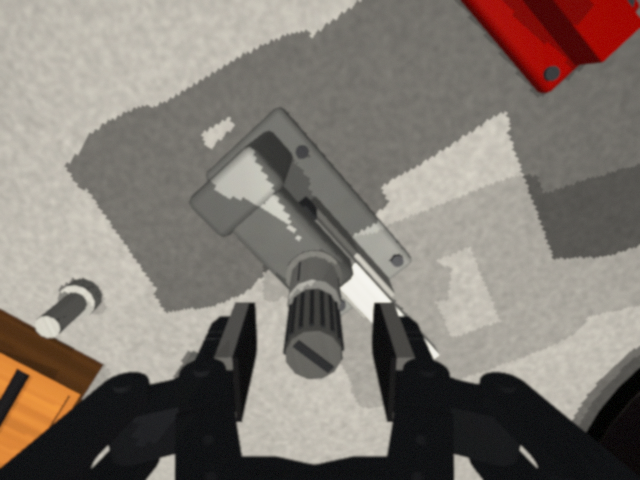

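View pics/s8.png

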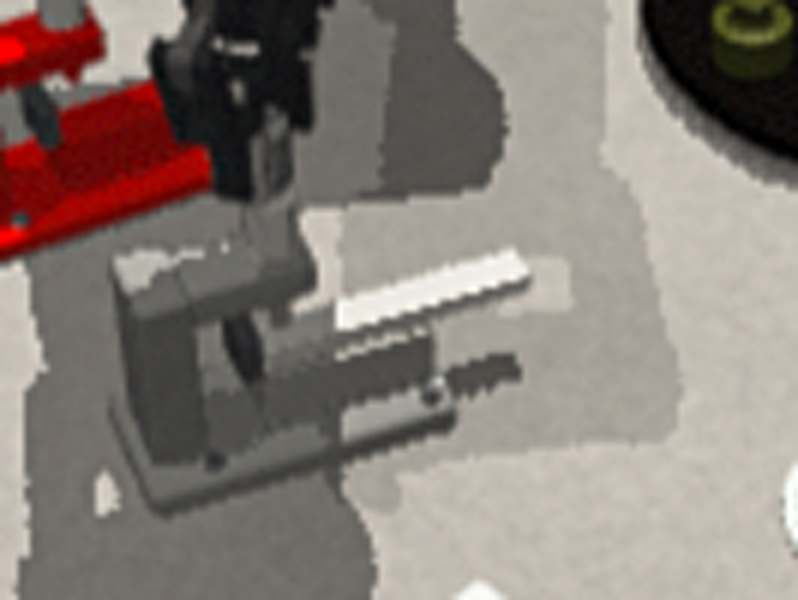

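servo_tool --commands '[{"linear":[0,0,0],"angular":[0,0,0],"gripper":-0.8},{"linear":[0,0,0],"angular":[0,0,0],"gripper":-0.8},{"linear":[0,0,0],"angular":[0,0,0],"gripper":-0.8},{"linear":[0,0,0],"angular":[0,0,0],"gripper":-0.8},{"linear":[0,0,0],"angular":[0,0,0],"gripper":-0.8}]' --force 40

```text
time_s: 16.35
position: [0.5917, -0.1838, 0.1498]
tool_rot: [[-0.821, -0.571, 0.001], [-0.571, 0.821, -0.001], [-0.0, -0.001, -1.0]]
ft_force: [1.0, -1.9, 2.9]
grip_width: 0.0178
```

```bash
cat > tq.py <<'E'
from h import *
import sys
n=int(sys.argv[1]);t=[];f=[];j=[]
for i in range(n):
    env.get_image('top');s=env.observe();t.append(s['wrist_torque']);f.append(s['ft_force']);j.append(s['joint_efforts'][5])
R=np.array(s['tool_rot'])
t=np.array(t);print('time',round(s['time_s'],2),'tz',np.round(t[:,2],3),'mean',round(t[:,2].mean(),4),'f',np.round(np.mean(f,0),1),'j6eff',np.round(np.mean(j),3),np.round(np.std(j),3),'yaw',round(np.degrees(np.arctan2(R[1,0],R[0,0])),2),'q6',round(s['q'][5],2),'pos',np.round(s['position'],4),'w',round(s['grip_width'],4))
E
python3 tq.py 8
```

```text
time 16.75 tz [ 0.     0.     0.013  0.061 -0.016 -0.044  0.004 -0.025] mean -0.0008 f [ 1.9 -2.9  3.2] j6eff -0.001 0.0 yaw -145.2 q6 -152.98 pos [ 0.5917 -0.1837  0.1497] w 0.0177
```

servo_tool --commands '[{"linear":[0,0,0],"angular":[0,0,4],"gripper":-0.8},{"linear":[0,0,0],"angular":[0,0,8],"gripper":-0.8},{"linear":[0,0,0],"angular":[0,0,12],"gripper":-0.8},{"linear":[0,0,0],"angular":[0,0,16],"gripper":-0.8},{"linear":[0,0,0],"angular":[0,0,20],"gripper":-0.8}]'

```text
time_s: 17.25
position: [0.5916, -0.1836, 0.1497]
tool_rot: [[-0.968, -0.253, 0.001], [-0.253, 0.968, -0.001], [-0.001, -0.001, -1.0]]
ft_force: [1.6, -1.9, 5.2]
grip_width: 0.0176
```

```bash
python3 -c "
from h import *
s=env.observe();print(s['joint_efforts'],s['qvel'][5],s['q'][5])"; python3 tq.py 4
```

```text
[  1.43780317 -50.5858469  -18.8365531    0.47459722   0.77729171
  -0.92219012] 39.65670731669428 -132.81478407784542
time 17.45 tz [ 0.039 -0.017 -0.043 -0.087] mean -0.0271 f [ 2.  -2.7  5. ] j6eff 0.194 0.363 yaw -165.08 q6 -133.09 pos [ 0.5916 -0.1837  0.1497] w 0.0173
```

```bash
sed -i "s/'j6eff',np.round(np.mean(j),3),np.round(np.std(j),3)/'j6',np.round(j,3)/" tq.py; python3 tq.py 4
```

```text
time 17.65 tz [-0.02  -0.004 -0.014  0.003] mean -0.0089 f [ 2.2 -3.3  4.6] j6 [ 0.01  -0.002 -0.004 -0.005] yaw -165.07 q6 -133.1 pos [ 0.5917 -0.1836  0.1497] w 0.0175
```

servo_tool --commands '[{"linear":[0,0,0],"angular":[0,0,4],"gripper":-0.8},{"linear":[0,0,0],"angular":[0,0,8],"gripper":-0.8},{"linear":[0,0,0],"angular":[0,0,12],"gripper":-0.8},{"linear":[0,0,0],"angular":[0,0,16],"gripper":-0.8},{"linear":[0,0,0],"angular":[0,0,20],"gripper":-0.8},{"linear":[0,0,0],"angular":[0,0,24],"gripper":-0.8},{"linear":[0,0,0],"angular":[0,0,28],"gripper":-0.8},{"linear":[0,0,0],"angular":[0,0,32],"gripper":-0.8},{"linear":[0,0,0],"angular":[0,0,35],"gripper":-0.8}]'

```text
time_s: 18.55
position: [0.5916, -0.1835, 0.1497]
tool_rot: [[-0.938, 0.346, 0.001], [0.346, 0.938, -0.0], [-0.001, 0.0, -1.0]]
ft_force: [3.2, -3.2, 5.4]
grip_width: 0.0173
```

```bash
python3 tq.py 6; python3 kn.py w9.png
```

```text
time 18.85 tz [-0.014  0.007 -0.029  0.025  0.032  0.03 ] mean 0.0087 f [ 2.2 -3.   5.2] j6 [-0.073  0.477  0.146  0.031  0.003 -0.003] yaw 159.93 q6 -98.1 pos [ 0.5916 -0.1835  0.1497] w 0.0178
0.66 [290.4, 292.4, 345.0, 381.8]
top pred [315.34328925 358.08497001]
[ 0.59160439 -0.18353119  0.14971097] [-2.81729573e+01  3.29767909e+01  7.09598145e+01  7.04286305e-03
  7.60268725e+01 -9.81032685e+01] [-0.45627954 -0.32403996  0.030081  ] [ 2.29591241 -3.69328188  5.22487301] 18.85
```

View pics/w9.png

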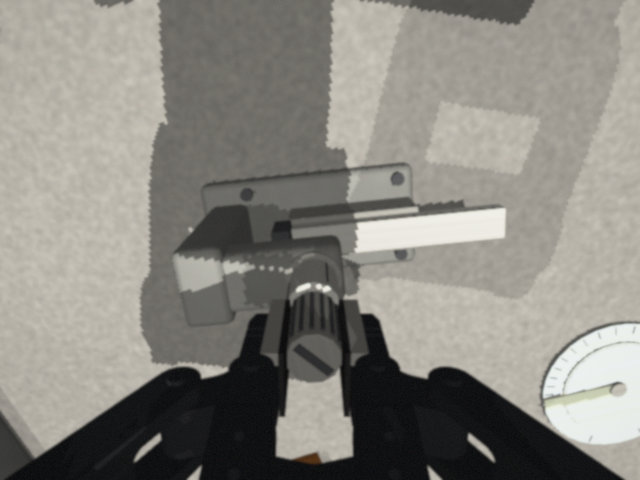

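servo_tool --commands '[{"linear":[0,0,0],"angular":[0,0,4],"gripper":-0.8},{"linear":[0,0,0],"angular":[0,0,8],"gripper":-0.8},{"linear":[0,0,0],"angular":[0,0,10],"gripper":-0.8},{"linear":[0,0,0],"angular":[0,0,10],"gripper":-0.8},{"linear":[0,0,0],"angular":[0,0,10],"gripper":-0.8},{"linear":[0,0,0],"angular":[0,0,10],"gripper":-0.8}]'

```text
time_s: 19.55
position: [0.5916, -0.1835, 0.1497]
tool_rot: [[-0.865, 0.501, 0.001], [0.501, 0.865, -0.0], [-0.001, 0.0, -1.0]]
ft_force: [1.6, -3.7, 5.6]
grip_width: 0.0172
```

```bash
python3 tq.py 2
```

```text
time 19.65 tz [-0.009 -0.011] mean -0.01 f [ 2.4 -2.5  5.7] j6 [-0.004 -0.004] yaw 149.93 q6 -88.1 pos [ 0.5916 -0.1835  0.1497] w 0.0176
```

servo_tool --commands '[{"linear":[0,0,0],"angular":[0,0,4],"gripper":-0.8},{"linear":[0,0,0],"angular":[0,0,8],"gripper":-0.8},{"linear":[0,0,0],"angular":[0,0,10],"gripper":-0.8},{"linear":[0,0,0],"angular":[0,0,10],"gripper":-0.8},{"linear":[0,0,0],"angular":[0,0,10],"gripper":-0.8},{"linear":[0,0,0],"angular":[0,0,10],"gripper":-0.8}]'

```text
time_s: 20.25
position: [0.5917, -0.1835, 0.1497]
tool_rot: [[-0.765, 0.644, 0.001], [0.644, 0.765, -0.0], [-0.001, 0.0, -1.0]]
ft_force: [2.1, -2.5, 5.7]
grip_width: 0.0175
```

```bash
python3 tq.py 2
```

```text
time 20.35 tz [-0.013  0.008] mean -0.0026 f [ 2.1 -2.3  4.7] j6 [-0.004 -0.004] yaw 139.93 q6 -78.1 pos [ 0.5916 -0.1835  0.1497] w 0.0174
```

servo_tool --commands '[{"linear":[0,0,0],"angular":[0,0,4],"gripper":-0.8},{"linear":[0,0,0],"angular":[0,0,8],"gripper":-0.8},{"linear":[0,0,0],"angular":[0,0,10],"gripper":-0.8},{"linear":[0,0,0],"angular":[0,0,10],"gripper":-0.8},{"linear":[0,0,0],"angular":[0,0,10],"gripper":-0.8},{"linear":[0,0,0],"angular":[0,0,10],"gripper":-0.8}]'

```text
time_s: 20.95
position: [0.5917, -0.1835, 0.1497]
tool_rot: [[-0.642, 0.767, 0.001], [0.767, 0.642, -0.0], [-0.001, 0.001, -1.0]]
ft_force: [2.3, -3.0, 5.5]
grip_width: 0.0178
```

```bash
python3 tq.py 1
```

```text
time 21.0 tz [-0.034] mean -0.0338 f [ 2.6 -2.5  5.4] j6 [-0.004] yaw 129.93 q6 -68.1 pos [ 0.5917 -0.1835  0.1497] w 0.0177
```

servo_tool --commands '[{"linear":[0,0,0],"angular":[0,0,4],"gripper":-0.8},{"linear":[0,0,0],"angular":[0,0,8],"gripper":-0.8},{"linear":[0,0,0],"angular":[0,0,10],"gripper":-0.8},{"linear":[0,0,0],"angular":[0,0,10],"gripper":-0.8},{"linear":[0,0,0],"angular":[0,0,10],"gripper":-0.8},{"linear":[0,0,0],"angular":[0,0,10],"gripper":-0.8}]'

```text
time_s: 21.6
position: [0.5917, -0.1834, 0.1497]
tool_rot: [[-0.499, 0.867, 0.001], [0.867, 0.499, -0.0], [-0.0, 0.001, -1.0]]
ft_force: [2.2, -2.5, 4.7]
grip_width: 0.018
```

```bash
python3 tq.py 1
```

```text
time 21.65 tz [-0.028] mean -0.0275 f [ 2.3 -2.5  5. ] j6 [-0.004] yaw 119.93 q6 -58.1 pos [ 0.5917 -0.1834  0.1497] w 0.0174
```

servo_tool --commands '[{"linear":[0,0,0],"angular":[0,0,4],"gripper":-0.8},{"linear":[0,0,0],"angular":[0,0,8],"gripper":-0.8},{"linear":[0,0,0],"angular":[0,0,10],"gripper":-0.8},{"linear":[0,0,0],"angular":[0,0,10],"gripper":-0.8},{"linear":[0,0,0],"angular":[0,0,10],"gripper":-0.8},{"linear":[0,0,0],"angular":[0,0,10],"gripper":-0.8}]'

```text
time_s: 22.25
position: [0.5917, -0.1834, 0.1497]
tool_rot: [[-0.341, 0.94, 0.001], [0.94, 0.341, -0.0], [-0.0, 0.001, -1.0]]
ft_force: [2.8, -2.0, 5.0]
grip_width: 0.0179
```

```bash
python3 tq.py 1
```

```text
time 22.3 tz [0.06] mean 0.0602 f [ 2.5 -1.8  5.3] j6 [-0.003] yaw 109.93 q6 -48.1 pos [ 0.5917 -0.1834  0.1497] w 0.0178
```

```bash
python3 tq.py 5; python3 see.py 9
```

```text
time 22.55 tz [-0.033  0.025  0.013 -0.063  0.007] mean -0.01 f [ 2.5 -2.5  5.3] j6 [-0.004 -0.004 -0.004 -0.004 -0.004] yaw 109.93 q6 -48.11 pos [ 0.5917 -0.1835  0.1497] w 0.0174
[ 0.59172579 -0.18346169  0.14974023] 0.017438519797277553 [ 3.02344402 -1.93669628  4.19618929] [-0.43935815 -0.44321858  0.00729369]
mic xy 0.36766140737024283 0.4290955623146913
```

View pics/s9.png

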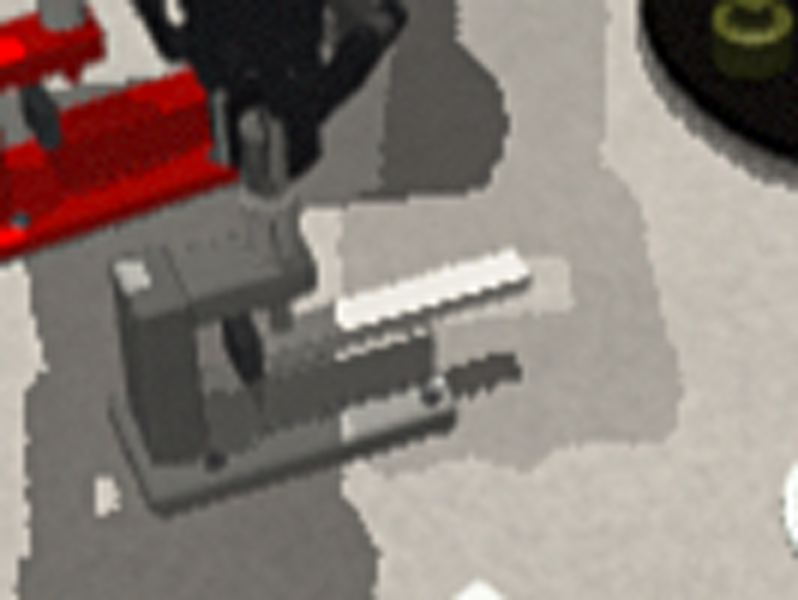

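servo_tool --commands '[{"linear":[0,0,0],"angular":[0,0,4],"gripper":-0.8},{"linear":[0,0,0],"angular":[0,0,8],"gripper":-0.8},{"linear":[0,0,0],"angular":[0,0,10],"gripper":-0.8},{"linear":[0,0,0],"angular":[0,0,10],"gripper":-0.8},{"linear":[0,0,0],"angular":[0,0,10],"gripper":-0.8}]'

```text
time_s: 23.15
position: [0.5917, -0.1834, 0.1497]
tool_rot: [[-0.172, 0.985, 0.001], [0.985, 0.172, -0.0], [-0.0, 0.001, -1.0]]
ft_force: [1.9, -1.4, 5.4]
grip_width: 0.0177
```

```bash
python3 tq.py 5
```

```text
time 23.4 tz [-0.013 -0.044 -0.019  0.002 -0.033] mean -0.0215 f [ 2.8 -2.2  5.1] j6 [ 0.001 -0.002 -0.003 -0.003 -0.003] yaw 99.93 q6 -38.1 pos [ 0.5918 -0.1834  0.1498] w 0.0179
```

servo_tool --commands '[{"linear":[0,0,0],"angular":[0,0,4],"gripper":-0.8},{"linear":[0,0,0],"angular":[0,0,8],"gripper":-0.8},{"linear":[0,0,0],"angular":[0,0,10],"gripper":-0.8},{"linear":[0,0,0],"angular":[0,0,10],"gripper":-0.8},{"linear":[0,0,0],"angular":[0,0,10],"gripper":-0.8}]'

```text
time_s: 23.9
position: [0.5918, -0.1834, 0.1497]
tool_rot: [[0.001, 1.0, 0.001], [1.0, -0.001, -0.0], [-0.0, 0.001, -1.0]]
ft_force: [2.8, -2.5, 4.8]
grip_width: 0.0173
```

```bash
python3 tq.py 5
```

```text
time 24.15 tz [-0.004 -0.025 -0.008 -0.028  0.049] mean -0.0033 f [ 2.5 -2.4  4.8] j6 [ 0.002 -0.002 -0.003 -0.003 -0.003] yaw 89.93 q6 -28.1 pos [ 0.5918 -0.1835  0.1497] w 0.0178
```

servo_tool --commands '[{"linear":[0,0,0],"angular":[0,0,4],"gripper":-0.8},{"linear":[0,0,0],"angular":[0,0,8],"gripper":-0.8},{"linear":[0,0,0],"angular":[0,0,10],"gripper":-0.8},{"linear":[0,0,0],"angular":[0,0,10],"gripper":-0.8},{"linear":[0,0,0],"angular":[0,0,10],"gripper":-0.8}]'

```text
time_s: 24.65
position: [0.5918, -0.1835, 0.1497]
tool_rot: [[0.174, 0.985, 0.001], [0.985, -0.174, -0.0], [-0.0, 0.001, -1.0]]
ft_force: [2.7, -2.0, 5.9]
grip_width: 0.0177
```

```bash
python3 tq.py 5
```

```text
time 24.9 tz [ 0.01   0.017  0.042 -0.017 -0.027] mean 0.005 f [ 2.9 -2.4  5.3] j6 [ 0.002 -0.002 -0.003 -0.003 -0.003] yaw 79.95 q6 -18.12 pos [ 0.5918 -0.1835  0.1497] w 0.0176
```

servo_tool --commands '[{"linear":[0,0,0],"angular":[0,0,4],"gripper":-0.8},{"linear":[0,0,0],"angular":[0,0,8],"gripper":-0.8},{"linear":[0,0,0],"angular":[0,0,10],"gripper":-0.8},{"linear":[0,0,0],"angular":[0,0,10],"gripper":-0.8},{"linear":[0,0,0],"angular":[0,0,10],"gripper":-0.8}]'

```text
time_s: 25.4
position: [0.5918, -0.1835, 0.1497]
tool_rot: [[0.343, 0.939, 0.001], [0.939, -0.343, -0.0], [0.0, 0.001, -1.0]]
ft_force: [2.7, -1.2, 4.7]
grip_width: 0.0174
```

```bash
python3 tq.py 5;python3 see.py 10
```

```text
time 25.65 tz [-0.005 -0.032 -0.024  0.012  0.022] mean -0.0054 f [ 3.  -2.3  5.5] j6 [ 0.002 -0.002 -0.003 -0.003 -0.003] yaw 69.95 q6 -8.12 pos [ 0.5918 -0.1835  0.1497] w 0.0173
[ 0.59181081 -0.18345373  0.14969152] 0.017258602166853338 [ 2.80989316 -1.8031055   5.88889556] [-0.42435883 -0.57404663  0.02171477]
mic xy 0.3390951101302977 0.5095619348536425
```

View pics/s10.png

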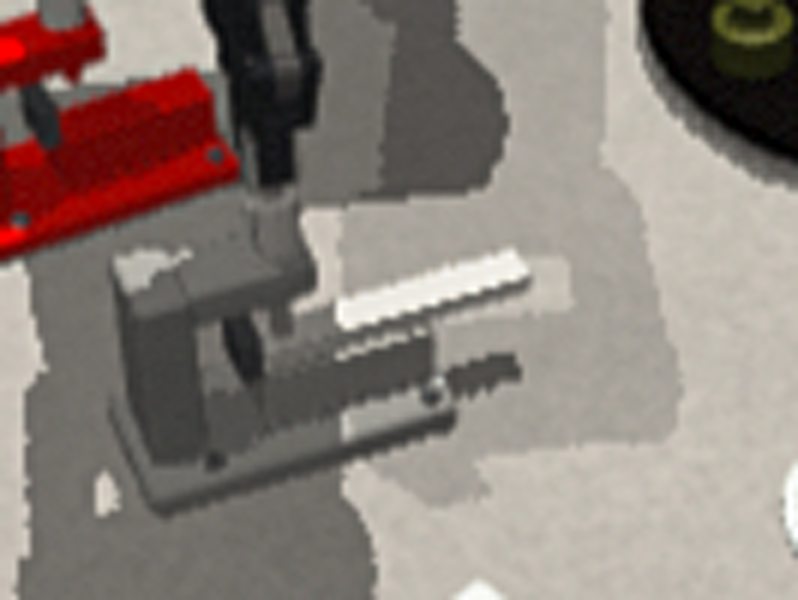

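servo_tool --commands '[{"linear":[0,0,0],"angular":[0,0,3],"gripper":-0.8},{"linear":[0,0,0],"angular":[0,0,6],"gripper":-0.8},{"linear":[0,0,0],"angular":[0,0,8],"gripper":-0.8},{"linear":[0,0,0],"angular":[0,0,8],"gripper":-0.8},{"linear":[0,0,0],"angular":[0,0,8],"gripper":-0.8}]'

```text
time_s: 26.25
position: [0.5918, -0.1835, 0.1497]
tool_rot: [[0.47, 0.883, 0.001], [0.883, -0.47, -0.0], [0.0, 0.001, -1.0]]
ft_force: [3.2, -1.8, 5.2]
grip_width: 0.0179
```

```bash
python3 tq.py 5
```

```text
time 26.5 tz [-0.028 -0.04  -0.026 -0.054  0.019] mean -0.0258 f [ 3.1 -2.5  5.4] j6 [ 0.002 -0.002 -0.003 -0.003 -0.003] yaw 61.95 q6 -0.12 pos [ 0.5918 -0.1835  0.1497] w 0.0175
```

servo_tool --commands '[{"linear":[0,0,0],"angular":[0,0,3],"gripper":-0.8},{"linear":[0,0,0],"angular":[0,0,6],"gripper":-0.8},{"linear":[0,0,0],"angular":[0,0,8],"gripper":-0.8},{"linear":[0,0,0],"angular":[0,0,8],"gripper":-0.8},{"linear":[0,0,0],"angular":[0,0,8],"gripper":-0.8}]'

```text
time_s: 27.0
position: [0.5918, -0.1835, 0.1497]
tool_rot: [[0.588, 0.809, 0.001], [0.809, -0.588, -0.0], [0.001, 0.001, -1.0]]
ft_force: [2.8, -2.6, 5.1]
grip_width: 0.0173
```

```bash
python3 tq.py 5
```

```text
time 27.25 tz [ 0.039 -0.029 -0.003 -0.03  -0.028] mean -0.0102 f [ 3.  -2.3  5.2] j6 [ 0.002 -0.002 -0.003 -0.003 -0.003] yaw 53.96 q6 7.87 pos [ 0.5918 -0.1835  0.1497] w 0.0175
```

servo_tool --commands '[{"linear":[0,0,0],"angular":[0,0,3],"gripper":-0.8},{"linear":[0,0,0],"angular":[0,0,6],"gripper":-0.8},{"linear":[0,0,0],"angular":[0,0,8],"gripper":-0.8},{"linear":[0,0,0],"angular":[0,0,8],"gripper":-0.8},{"linear":[0,0,0],"angular":[0,0,8],"gripper":-0.8}]'

```text
time_s: 27.75
position: [0.5918, -0.1835, 0.1497]
tool_rot: [[0.695, 0.719, 0.001], [0.719, -0.695, -0.0], [0.001, 0.001, -1.0]]
ft_force: [3.1, -3.6, 6.0]
grip_width: 0.0177
```

```bash
python3 tq.py 5
```

```text
time 28.0 tz [0.081 0.086 0.11  0.02  0.053] mean 0.0701 f [ 3.3 -3.   4.8] j6 [0.055 0.051 0.051 0.051 0.051] yaw 45.96 q6 15.87 pos [ 0.5918 -0.1835  0.1497] w 0.0176
```

servo_tool --commands '[{"linear":[0,0,0],"angular":[0,0,2],"gripper":-0.8},{"linear":[0,0,0],"angular":[0,0,4],"gripper":-0.8},{"linear":[0,0,0],"angular":[0,0,4],"gripper":-0.8},{"linear":[0,0,0],"angular":[0,0,4],"gripper":-0.8}]'

```text
time_s: 28.4
position: [0.5918, -0.1835, 0.1497]
tool_rot: [[0.744, 0.669, 0.001], [0.669, -0.744, -0.0], [0.001, 0.001, -1.0]]
ft_force: [2.4, -2.7, 5.0]
grip_width: 0.017
```

```bash
python3 tq.py 6
```

```text
time 28.7 tz [0.037 0.066 0.013 0.061 0.113 0.042] mean 0.0551 f [ 3.5 -2.8  5. ] j6 [0.062 0.058 0.058 0.058 0.057 0.058] yaw 41.96 q6 19.87 pos [ 0.5918 -0.1835  0.1497] w 0.0175
```

servo_tool --commands '[{"linear":[0,0,0],"angular":[0,0,0],"gripper":0.0},{"linear":[0,0,0],"angular":[0,0,0],"gripper":0.0},{"linear":[0,0,0],"angular":[0,0,0],"gripper":0.0},{"linear":[0,0,0],"angular":[0,0,0],"gripper":0.0},{"linear":[0,0,-20],"angular":[0,0,0],"gripper":0.0},{"linear":[0,0,-50],"angular":[0,0,0],"gripper":0.0},{"linear":[0,0,-80],"angular":[0,0,0],"gripper":0.0},{"linear":[0,0,-100],"angular":[0,0,0],"gripper":0.0},{"linear":[0,0,-100],"angular":[0,0,0],"gripper":0.0},{"linear":[0,0,-100],"angular":[0,0,0],"gripper":0.0}]'

```text
time_s: 29.7
position: [0.5912, -0.1833, 0.2487]
tool_rot: [[0.745, 0.667, -0.001], [0.667, -0.745, 0.001], [-0.0, -0.001, -1.0]]
ft_force: [-0.5, 0.6, -0.5]
grip_width: 0.0423
```

```bash
python3 see.py 11; python3 kn.py w11.png; python3 - <<'E'
from h import *
s=env.observe();p=env.get_image('wrist');T=wristT(p,s)
u=np.array([-.2453,-.9694]);v=np.array([.9694,-.2453])
for r in env.trace(p,'bar')[:2]:
    ys,xs=np.nonzero(r['pixels']);bx=cv2.boxPoints(cv2.minAreaRect(np.c_[xs,ys].astype(np.float32)))
    print(r['confidence'],[np.round([(at(p,b,.05,T)[:2]-[.5914,-.1837])@w*1e3 for w in (u,v)],1).tolist() for b in bx])
E
```

```text
[ 0.59118985 -0.18330602  0.24871893] 0.04234421512802264 [-0.4709776   0.63030152 -0.46091861] [ 0.02464907 -0.03801145 -0.05605136]
mic xy 0.3482203881382737 -0.1286581588932656
0.95 [298.7, 216.4, 336.5, 262.6]
top pred [314.78381933 250.45798469]
[ 0.59101337 -0.18326603  0.24780654] [-2.81750328e+01  2.87711929e+01  6.18158678e+01  1.42252923e-03
  8.95811285e+01  2.00135972e+01] [ 0.01564914  0.01142044 -0.01554322] [-1.01769828 -0.3020698  -0.97935782] 29.8
0.81 [[-108.2, -9.0], [-107.5, 9.8], [-8.5, 10.4], [-8.2, -9.9]]
```

View pics/s11.png

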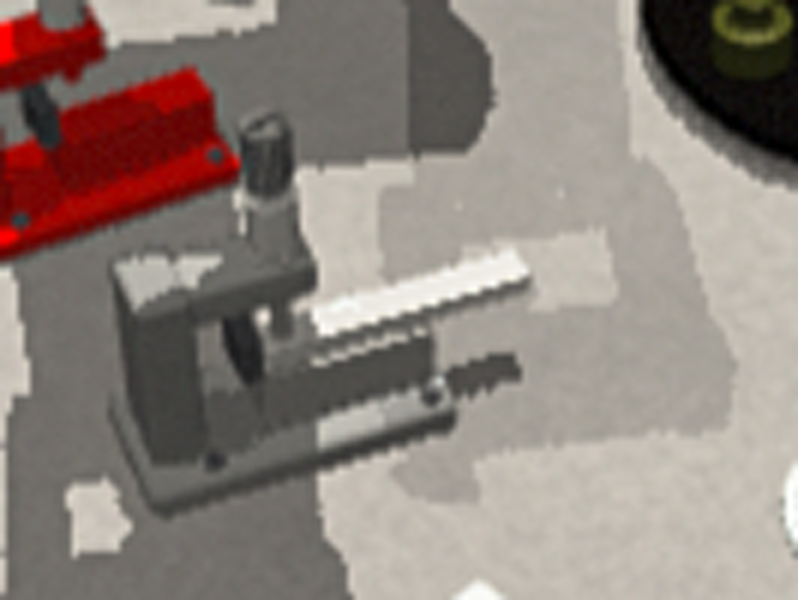

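View pics/w11.png

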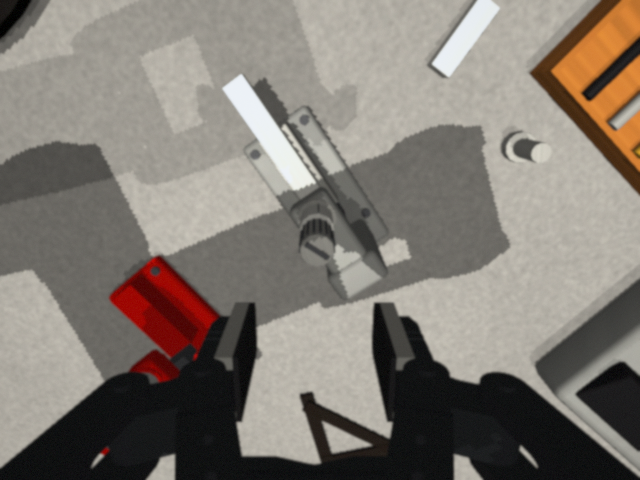

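```bash
python3 -c "
from rig import env
print(env.observe()['time_s']);print(env.close_job())"
```

```text
30.0
the job is handed in; nothing more can be done
None
```

The bar is clamped in the grey micrometer with its end against the stop. I let go and handed the job in at about 30 s; no verdict was reported.

**Bar:** I took it off the turntable and laid it on the rest. I slid it in until it stopped moving, and the push on the stop reached about 9 N.

**Clamping:** I turned the knob clockwise about 173° in all, checking for twist-back along the way.
- The twist-back stayed at zero until an 8° step, when it jumped to about 0.054 N m.
- One more 4° step added only 0.007 N m. That matches the slow rise expected once the ratchet slips, so I stopped there, opened the fingers and raised the arm clear.

**Last checks:**
- **Bar position:** its tail is at about x = -108 mm, which puts its end at the stop. It is centred to within about 1 mm and lies in line with the rest.
- **Spindle:** the scene picture shows it down on the bar.
- **Gripper:** it is clear of everything, and the wrist force is about zero.

**Not confirmed:** the spindle's press can't be read directly. I inferred that it passed 16 N and stayed under 38 N from the twist-back alone, estimating about 22–28 N. The wrist-torque readings were noisy (about 0.03 N m) but averaged to the same result as the joint torque. I kept the arm away from the other things, but I did not re-measure their positions at the end.

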